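Make up two coin collector's kits

TASK

Make up the two kits in the shallow wooden trays. The long tray gets the brass magnifier, lying flat in its long bay, and the smaller iron weight in its short bay; the nearly square tray gets the wooden coin rack, slots up, in its oblong bay, and the larger iron weight and the capped coin tube in its two small bays, one in each, whichever way round. Everything is to sit flat on the tray floor inside its bay, weights and tube standing upright, and the amber bottle is to be left standing where it is.

Things in the scene. Friction and masses are not known exactly. Their poses are not given: they have to be found in the camera images.
- large_weight_mid (a point): The larger of the two black iron coin weights: round body 42 mm across and 30 mm high, on top a narrower knob 20 mm across; 46 mm high in all, 0.3 kg. Stands upright on the shelf. Point: on its axis, half-way up (23 mm above its underside), z up.
- small_weight_mid (a point): The smaller black iron coin weight, same shape: round body 30 mm across and 24 mm high, knob 14 mm across on top; 36 mm high in all, 0.13 kg. Stands upright. Point: on its axis, half-way up (18 mm above its underside), z up.
- coin_tube_mid (a point): Capped plastic coin tube, grey with a pale cap: a plain upright cylinder 32 mm across, 58 mm high, 0.12 kg. Point: on its axis, half-way up (29 mm above its underside), z up.
- magnifier_mid (a point): Brass hand magnifier lying flat, 96 mm long and 12 mm thick all over. Point: middle of its length and thickness (6 mm above its underside), which lies on the handle where it can be gripped across; x runs along its length towards the lens, z up. The handle is a straight bar 12 mm wide from x = -48 to +4 mm; the round lens ring is 44 mm across, centred at x = +26 mm. 0.09 kg.
- coin_rack_mid (a point): Dark wooden coin rack block, 96 mm long (x), 34 mm wide (y), 24 mm high, with cross slots in its top, 0.07 kg. Point: its centre (12 mm above its underside); z up. It lies with the slots upward.
- amber_bottle_mid (a point): Amber glass coin bottle with cork, 44 mm across, 66 mm high, 0.11 kg, loose, standing among the stock; not part of any kit. Point: on its axis, half-way up (33 mm).
- long_tray: The long kit tray, a fixed shallow wooden tray lined with grey felt, 190 mm (its x) by 76 mm (its y). Origin: centre of its underside, on the shelf, z up. Floor 6 mm above the shelf; the 5 mm wide rim and the 4 mm wide ridge stand 7 mm above the floor. The ridge makes two bays: the long bay, 120 by 66 mm inside, centred at x = -30 mm, y = 0; the short bay, 56 by 66 mm inside, centred at x = +62 mm, y = 0.
- square_tray: The nearly square kit tray, a fixed shallow wooden tray lined with grey felt, 136 mm (its x) by 138 mm (its y), made like the long one (origin: centre of the underside, on the shelf, z up; floor 6 mm above the shelf; 5 mm rim and 4 mm ridges 7 mm above the floor). Three bays: an oblong bay 60 mm (x) by 128 mm (y) inside, centred at x = +33 mm, y = 0; two small square bays 62 by 62 mm inside, centred at x = -32 mm, y = +33 mm and y = -33 mm.

How it is judged:
By the outcome, as a careful person would: the job done as asked, in the order asked, and still so for the second after the job is handed in, with the robot touching nothing.
It also fails if it takes over 112 s, if anything falls off the work surface, if the arm or the gripper's body presses on something with over 40 N, if the wrist force passes 120 N, or if a joint passes its speed limit or range.

ROBOT

A 6-joint arm with a two-finger parallel gripper is mounted at the origin on the work surface. World frame = base frame: x ahead of the robot, y to its left, z up, the work surface at z = 0. Lengths are in mm, angles in rad, forces in N, time in s.
With the tool pointing down it reaches from about 350 to 775 mm from the base axis. Payload 7.3 kg.
Tool frame: the origin (TCP) lies on the centre line of the jaws, within the pads' length; the fingertips stand 22 mm ahead of it and the grasp point (between the pads) lies 3 mm ahead of it; z points along the fingers, y is the direction in which the jaws open and shut (so a half turn about z gives the same grasp; the last joint's range is limited). The gripper opens to 92 mm and grips with 3 to 60 N. Pads are 19 mm wide; open, the fingers measure 130 mm over their backs; the gripper's body (75 mm by 190 mm) begins 47 mm behind the grasp point.
Start: joints at [1.043, 0.342, 1.524, -0, 1.275, -0.146], TCP at [195.597, 487.221, 248.741] pointing down, gripper open.
Joint ranges: [-2.53, 2.53], [-0.77, 2.02], [0.04, 2.7], [-1, 4.14], [0.28, 2.66], [-3.11, 3.11]. Speed limits (rad/s): [2.57, 2.57, 3.14, 3.14, 3.14, 3.14].

INTERFACE

Orientations are given as [roll, pitch, yaw] about the fixed x, y, z axes, in that order (R = Rz(yaw) Ry(pitch) Rx(roll)).
In Python, from plant import bot gives the robot as it stands.
- The arm moves only by the tool play_rows, never from a script. Its argument "moves" is one flat list of numbers, 5 for each row, row after row: the closure in counts, from 0 (fully open) to 255 (shut), then the shift along the tool's x, y, z in mm, then the turn about the tool's z in degrees. A call has 1 to 8 rows; each row is the pose to reach, as a shift and turn from the pose commanded when the call began, along the tool's axes at that moment; what a row does not reach only later rows make up. A row lasts 1/12 s, in which the tool goes at most 41.7 mm and 7.16 degrees, less where a joint would pass 70% of its speed; a pose out of reach is approached as far as the arm can. A call with a gripper value outside its range is refused whole. The fingers move at their own pace and stop on an object; the grip force is fixed at half the most. Time passes only in rows, so rows that repeat a pose let the fingers close. It gives the time, the measured TCP pose, the force and the opening at its end, in the units of the state.
- bot.get_obs(): the state, without advancing time (a new reading comes with each control period).
- bot.capture(name): name is "scene" or "top"; returns a dict with "color" (384x512x3 uint8, red, green, blue), "fx", "fy", "cx", "cy" (pixels), "k1" (the pictures are not rectified: a ray, as slopes to the right and down, at radius r is drawn at 1 + k1 r^2 times it, then the intrinsics apply), "world_to_cam" (4x4, takes a point from world to camera coordinates). Camera axes: x right, y down, z forward; pixel columns grow to the right and rows downward; lengths in mm; the calibration is good to about 2 mm. A picture is of the moment at which its call begins. There is no depth.
- bot.close_job(): hands the job in, once; it reports no verdict.
The state is a dict: "time": time; "joint_positions": joint angles; "dq": joint speeds; "tau": joint torques, N m; "tool_pos": TCP position; "tcp_rot": TCP orientation; "contact_force": force on the tool from outside, world axes, zero at the start; "moment": the same for the moment, N m; "grip_width": finger opening in mm.
Only numpy, scipy, OpenCV 4.12 (cv2) and the standard library are available. Lean on these libraries where they do the work, as an engineer would, in place of code of your own. Each camera call takes 0.05 s, during which the arm holds its last target.

## Working session

There is one attempt and no reset: what is moved stays moved. The work goes in short steps, Python scripts to look and compute and a tool call to move; the robot and the scene stay as the last step left them, time stands still between calls to the robot, and variables do not carry over. Pictures are saved under pics/ and viewed, and the job is handed in when it is done.

Besides the shell and the picture viewer there is one more tool, called after "Emit:" by a JSON object that holds its "api" and its "payload". play_rows: Moves the arm, as the interface text tells. Its arguments: {"type":"object","properties":{"moves":{"type":"array","items":{"type":"number"}}},"required":["moves"]}

```bash
ls; mkdir -p pics; python3 - <<'E'
from plant import bot
import cv2,json
o=bot.get_obs();print(o)
for n in("scene","top"):
    c=bot.capture(n);cv2.imwrite(f"pics/{n}0.png",c["color"][:,:,::-1]);print({k:v for k,v in c.items() if k!="color"})
E
```

```text
pics
{'time': 0.0, 'joint_positions': array([ 1.04297012e+00,  3.42718035e-01,  1.52501304e+00, -3.93035791e-05,
        1.27543777e+00, -1.46001803e-01]), 'dq': array([ 0.00051536, -0.00086118, -0.00034256, -0.00051497, -0.000368  ,
       -0.00201329]), 'tau': array([-3.94507069e-04, -4.31224322e+01, -2.44219369e+01,  7.18078902e-02,
        5.58430958e-02, -1.11253182e-04]), 'tool_pos': array([195.41690704, 486.86011867, 248.04877767]), 'tcp_rot': array([-3.14002776e+00, -1.92127219e-04,  2.75977957e+00]), 'contact_force': array([ 0.68868261, -0.17024288, -0.47759017]), 'moment': array([ 0.00544404, -0.06419973, -0.0018654 ]), 'grip_width': 91.89984628106713}
{'fx': 357.28106250344797, 'fy': 357.28106250344797, 'cx': 257.097971789691, 'cy': 191.35588420309662, 'k1': 0.02052671836347103, 'world_to_cam': array([[ 1.34379411e-01,  9.90902652e-01, -7.35576069e-03,
        -9.48213701e+01],
       [ 8.23692793e-01, -1.15824088e-01, -5.55081042e-01,
        -4.40084841e+02],
       [-5.50883251e-01,  6.85325764e-02, -8.31763746e-01,
         1.10829650e+03],
       [ 0.00000000e+00,  0.00000000e+00,  0.00000000e+00,
         1.00000000e+00]])}
{'fx': 366.46553631493043, 'fy': 366.46553631493043, 'cx': 255.06079929046462, 'cy': 194.27576343055006, 'k1': -0.08528929045134408, 'world_to_cam': array([[-7.00374926e-03, -9.99968966e-01,  3.60769208e-03,
         2.35036284e+01],
       [-9.96210233e-01,  6.66454619e-03, -8.67222904e-02,
         5.74690650e+02],
       [ 8.66955554e-02, -4.20140094e-03, -9.96225993e-01,
         9.64018476e+02],
       [ 0.00000000e+00,  0.00000000e+00,  0.00000000e+00,
         1.00000000e+00]])}
```

View pics/scene0.png

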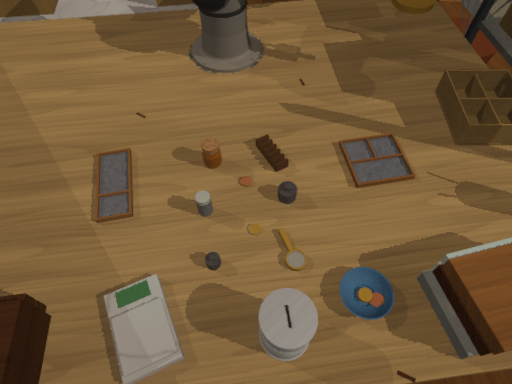

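View pics/top0.png

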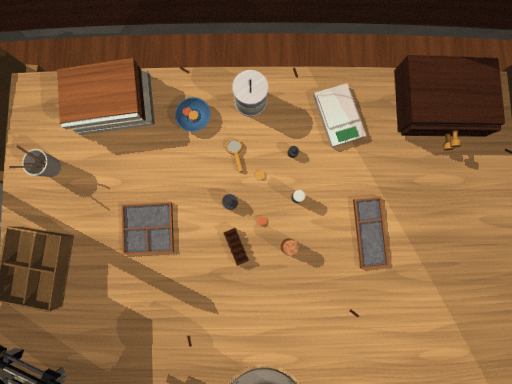

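The scene view shows the square tray at (376,160), the long tray at (114,185), the rack (271,153), large weight (287,192), small weight (213,261), tube (204,204), magnifier (291,250) and bottle (211,153). The top view shows the same things. Next I segment them.

```bash
cat > h.py <<'E'
import numpy as np,cv2
from plant import bot
def grab():
    return {n:bot.capture(n) for n in("scene","top")}
def K(c): return np.array([[c["fx"],0,c["cx"]],[0,c["fy"],c["cy"]],[0,0,1]])
def ray(c,px):
    px=np.asarray(px,float).reshape(-1,1,2)
    u=cv2.undistortPoints(px,K(c),np.array([c["k1"],0,0,0,0])).reshape(-1,2)
    d=np.c_[u,np.ones(len(u))]; W=c["world_to_cam"];R=W[:3,:3]
    return -R.T@W[:3,3], d@R
def plane(c,px,z):
    o,d=ray(c,px); return (o+d*((z-o[2])/d[:,2])[:,None])
def proj(c,P):
    W=c["world_to_cam"]; r,_=cv2.Rodrigues(W[:3,:3])
    return cv2.projectPoints(np.asarray(P,float).reshape(-1,3),r,W[:3,3],K(c),np.array([c["k1"],0,0,0,0]))[0].reshape(-1,2)
def tri(cs,pxs):
    A=np.zeros((3,3));b=np.zeros(3)
    for c,p in zip(cs,pxs):
        o,d=ray(c,p);d=d[0]/np.linalg.norm(d[0]);M=np.eye(3)-np.outer(d,d);A+=M;b+=M@o
    return np.linalg.solve(A,b)
def crop(c,x0,y0,x1,y1,s,name):
    im=c["color"][y0:y1,x0:x1,::-1]
    cv2.imwrite("pics/"+name,cv2.resize(im,None,fx=s,fy=s,interpolation=cv2.INTER_CUBIC))
E
python3 - <<'E'
from h import *
g=grab();import pickle;pickle.dump(g,open("g0.pkl","wb"))
crop(g["top"],210,130,400,275,4,"t1.png");crop(g["scene"],180,125,320,275,4,"s1.png")
crop(g["top"],110,190,190,270,7,"t2.png")
E
```

```text
(no output)
```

View pics/t1.png

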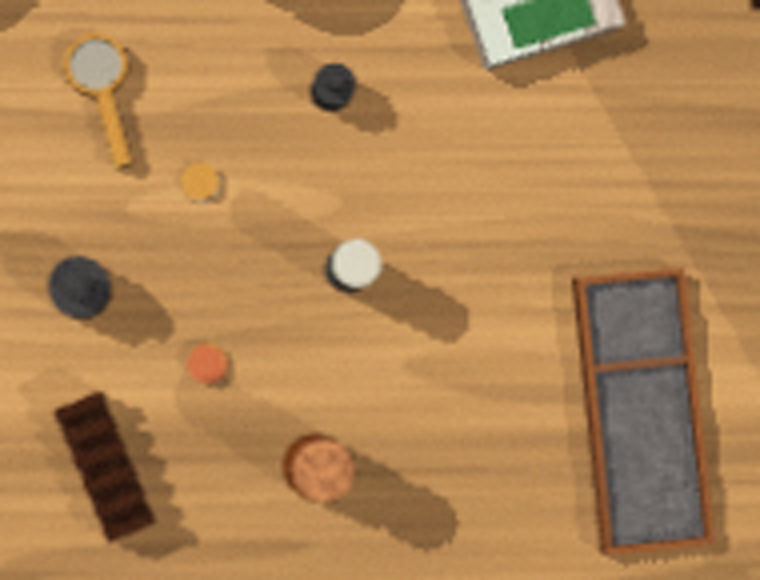

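View pics/s1.png

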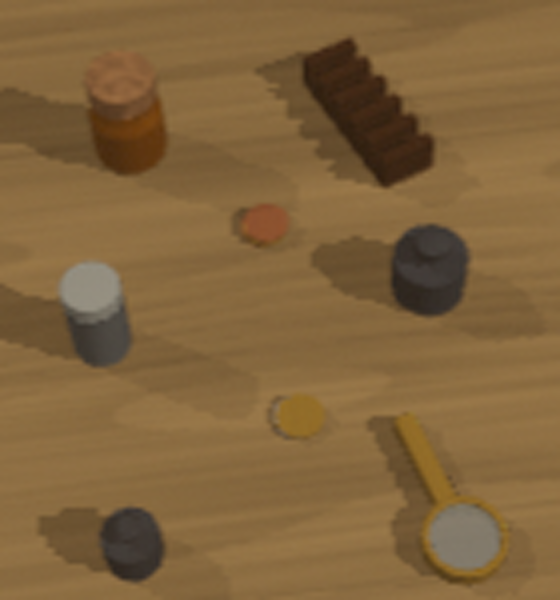

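View pics/t2.png

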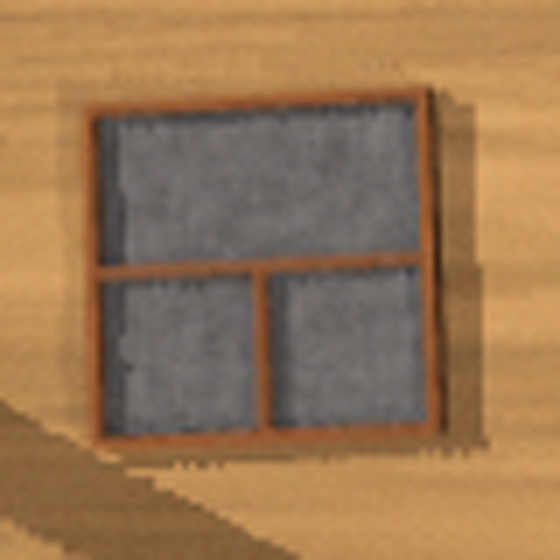

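```bash
cat > m.py <<'E'
from h import *
def comp(mask,near):
    n,l,st,ce=cv2.connectedComponentsWithStats(mask.astype(np.uint8))
    best=None
    for i in range(1,n):
        if st[i,4]<25: continue
        d=np.hypot(*(ce[i]-near))
        if best is None or d<best[0]: best=(d,i)
    i=best[1]; m=(l==i).astype(np.uint8)
    return m,ce[i],st[i]
def hsv(c): return cv2.cvtColor(c["color"],cv2.COLOR_RGB2HSV).astype(int)
E
python3 - <<'E'
from m import *
import pickle
g=pickle.load(open("g0.pkl","rb"))
pts={"lw":((287,192),(230,202)),"sw":((213,261),(293,152)),"tubecap":((203,198),(299,196)),"tubebody":((205,210),(296,199)),"rack":((271,153),(236,246)),"handle":((287,243),(239,162)),"lens":((296,260),(234,146)),"bottle":((211,158),(288,246)),"trayrust":((355,146),(127,225)),"felt":((365,170),(140,240)),"wood":((240,230),(260,190))}
for k,v in pts.items():
    print(k,[hsv(g[n])[p[1],p[0]].tolist() for n,p in zip(("scene","top"),v)])
for n,i in(("scene",0),("top",1)):
    c=g[n];h=hsv(c)
    masks={"dark":(h[...,2]<75),"grey":(h[...,1]<90)&(h[...,2]<150)}
    for nm,near in(("lw",pts["lw"][i]),("sw",pts["sw"][i]),("rack",pts["rack"][i])):
        m,ce,st=comp(masks["dark"],near);print(n,nm,ce,st, plane(c,ce,{"lw":20,"sw":16,"rack":12}[nm])[0])
    cv2.imwrite(f"pics/dark_{n}.png",masks["dark"].astype(np.uint8)*255)
E
```

```text
lw [[10, 46, 66], [150, 8, 63]]
sw [[12, 53, 63], [15, 13, 38]]
tubecap [[21, 36, 149], [24, 32, 220]]
tubebody [[18, 42, 73], [23, 28, 216]]
rack [[12, 175, 67], [8, 204, 40]]
handle [[19, 186, 144], [17, 175, 206]]
lens [[19, 49, 130], [19, 38, 180]]
bottle [[15, 217, 106], [12, 151, 182]]
trayrust [[12, 15, 87], [5, 18, 84]]
felt [[15, 11, 89], [10, 15, 99]]
wood [[17, 135, 151], [15, 138, 183]]
scene lw [286.6183432  192.31065089] [278 182  19  22 338] [562.30478899  85.25988234  20.        ]
scene sw [212.5        260.65740741] [205 252  16  18 216] [698.41788564 -87.52235176  16.        ]
scene rack [271.10745234 153.10225303] [256 135  32  36 577] [440.40194026  70.09915728  12.        ]
top lw [229.60625 201.5    ] [223 195  14  14 160] [556.09128881  88.61370413  20.        ]
top sw [292.78021978 151.45054945] [288 146  11  12  91] [693.46805581 -85.32267708  16.        ]
top rack [235.82682927 246.11707317] [224 229  24  36 410] [435.53044361  72.53516235  12.        ]
```

```bash
python3 - <<'E'
from m import *
import pickle
g=pickle.load(open("g0.pkl","rb"))
for n,i in(("scene",0),("top",1)):
    c=g[n];h=hsv(c)
    wood=(abs(h[...,0]-16)<=4)&(h[...,1]>95)&(h[...,1]<165)
    rust=((h[...,0]<=12)&(h[...,1]>150)&(h[...,2]>60))
    felt=(h[...,1]<75)&(h[...,2]>50)&(h[...,2]<140)
    vis=np.zeros_like(c["color"]);vis[rust]=(0,0,255);vis[felt]=(200,200,200)
    cv2.imwrite(f"pics/seg_{n}.png",vis)
    for nm,near in(("sq",((376,160),(148,230))[i]),("long",((114,185),(371,233))[i])):
        m,ce,st=comp(cv2.morphologyEx((rust|felt).astype(np.uint8),cv2.MORPH_CLOSE,np.ones((3,3))),near)
        cs=cv2.findContours(m,cv2.RETR_EXTERNAL,cv2.CHAIN_APPROX_NONE)[0];ct=max(cs,key=cv2.contourArea)
        q=cv2.convexHull(ct).reshape(-1,2).astype(float)
        P=plane(c,q,13)[:,:2].astype(np.float32)
        r=cv2.minAreaRect(P);print(n,nm,st,r)
E
```

```text
scene sq [ 344  137   66   46 1841] ((490.8831787109375, 313.4560241699219), (119.33599090576172, 125.0169677734375), 2.7465906143188477)
scene long [ 100  152   28   42 1046] ((445.7491149902344, -300.8658752441406), (113.02264404296875, 61.48529815673828), 3.6617822647094727)
top sq [ 122  203   52   51 2450] ((485.32440185546875, 315.0630187988281), (134.5229034423828, 140.00640869140625), 2.5007450580596924)
top long [ 353  197   36   71 1908] ((469.28167724609375, -295.77423095703125), (188.49143981933594, 78.44969940185547), 4.688955307006836)
```

View pics/seg_top.png

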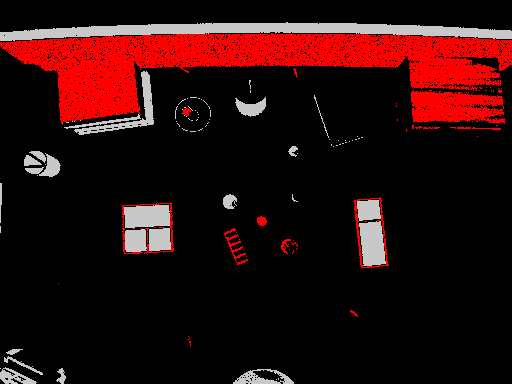

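View pics/seg_scene.png

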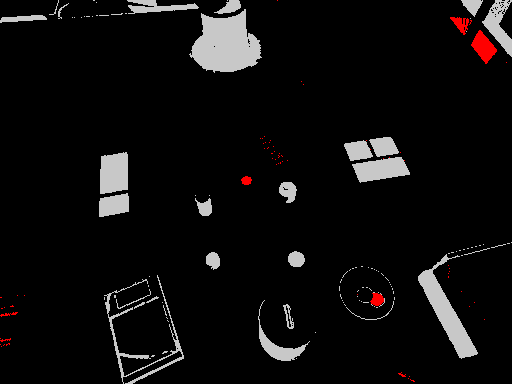

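```bash
python3 - <<'E'
from m import *
import pickle
g=pickle.load(open("g0.pkl","rb"))
C=[g["scene"],g["top"]]
for n,i in(("scene",0),("top",1)):
    c=g[n];h=hsv(c);v=h[...,2]
    cap=(h[...,1]<60)&(v>(110,190)[i]); m,ce,st=comp(cap,((203,198),(299,196))[i]); print(n,"cap",ce,st,plane(c,ce,58 if i else 56)[0])
    brass=(h[...,1]>165)&(abs(h[...,0]-18)<=4)&(v>90)
    lens=(h[...,1]<75)&(v>100)
    near=((288,248),(237,155))[i]
    m,ce,st=comp(brass,near); lm,lc,ls=comp(lens,((296,260),(234,146))[i])
    ys,xs=np.nonzero(m); P=plane(c,np.c_[xs,ys],12)[:,:2]; L=plane(c,lc,12)[0,:2]
    d=np.hypot(*(P-L).T); hh=P[d>26]; hd=hh.mean(0); u=(L-hd)/np.hypot(*(L-hd))
    mid=L-26*u
    print(n,"mag",st,"lens",L,ls,"handle",hd,len(hh),"maxd",d.max(),"u",np.degrees(np.arctan2(u[1],u[0])),"mid",mid)
    cork=(h[...,1]>140)&(h[...,0]<=13)&(v>80); m,ce,st=comp(cork,((211,150),(290,246))[i]);print(n,"bottle",ce,st,plane(c,ce,60)[0])
    m,ce,st=comp(v<75,((271,153),(236,246))[i]); ys,xs=np.nonzero(m)
    ct=max(cv2.findContours(m,0,1)[0],key=cv2.contourArea).reshape(-1,2)
    P=plane(c,ct,18)[:,:2].astype(np.float32);print(n,"rack",cv2.minAreaRect(P))
E
```

```text
scene cap [202.34782609 196.91925466] [195 191  15  14 161] [572.51646923 -95.87945789  56.        ]
scene mag [279 228  28  43 251] lens [715.55051961  76.37962344] [288 251  17  16 213] handle [668.59637826  63.03185915] 128 maxd 73.43783922903228 u 15.86898545605371 mid [690.54139354  69.2702203 ]
scene bottle [246.04878049 179.96341463] [240 176  12   9  82] [545.17147207  -1.45001203  60.        ]
scene rack ((442.4136047363281, 68.5013427734375), (108.26632690429688, 41.70364761352539), 22.294939041137695)
top cap [298.81632653 195.12244898] [294 190  11  11  98] [568.97551442 -94.5550674   58.        ]
top mag [232 144  11  28  87] lens [711.86782924  78.35883255] [228 140  12  12 113] handle [663.76276328  65.12748013] 65 maxd 73.58056434288682 u 15.378974413072653 mid [686.79881672  71.4635725 ]
top bottle [289.23913043 246.64782609] [281 239  18  17 230] [435.68667195 -67.43681345  60.        ]
top rack ((435.9037780761719, 72.33206939697266), (92.58740234375, 31.805749893188477), 22.44586944580078)
```

```bash
cat > go.py <<'E'
import sys,numpy as np
from plant import bot
from scipy.spatial.transform import Rotation as Ro
X,Y,Z,yaw=map(float,sys.argv[1:5])
o=bot.get_obs();R=Ro.from_euler("xyz",o["tcp_rot"]).as_matrix()
cy=np.degrees(np.arctan2(R[1,0],R[0,0]))
d=R.T@(np.array([X,Y,Z])-o["tool_pos"]); t=(cy-yaw+180)%360-180
q=np.round(np.degrees(o["joint_positions"][[0,5]]),0)
print("t",round(o["time"],2),"pos",o["tool_pos"].round(1),"yaw",cy.round(2),"tilt",np.degrees(np.arccos(-R[2,2])).round(2),"grip",round(o["grip_width"],1),"F",o["contact_force"].round(1),"q16",q)
print("SHIFT",d.round(1),"turn",round(t,1),"len",np.linalg.norm(d).round(0))
E
python3 go.py 680 68 150 195.6
```

```text
t 0.2 pos [195.5 487.  248.3] yaw 158.12 tilt 0.05 grip 91.8 F [0.1 1.1 0.5] q16 [60. -8.]
SHIFT [-605.8 -208.2   98.4] turn -37.5 len 648.0
```

Emit:
{"api": "play_rows", "payload": {"moves": [145, -40, -13, 6, -3, 145, -80, -27, 12, -6, 145, -120, -41, 18, -9, 145, -160, -55, 24, -12, 145, -200, -68, 30, -15, 145, -240, -82, 38, -18, 145, -280, -96, 45, -18, 145, -303, -104, 49, -18]}}

```text
time: 0.87
tool_pos: [439.8, 275.5, 199.1]
tcp_rot: [-3.141, 0.0, 3.073]
contact_force: [-0.1, 0.4, -0.3]
grip_width: 43.2
```

```bash
python3 go.py 680 68 150 195.6
```

```text
t 0.87 pos [439.8 275.5 199.1] yaw 176.07 tilt 0.03 grip 43.2 F [-0.1  0.4 -0.3] q16 [ 24. -62.]
SHIFT [-253.8 -190.5   49.2] turn -19.5 len 321.0
```

Emit:
{"api": "play_rows", "payload": {"moves": [145, -32, -24, 6, -5, 145, -64, -48, 12, -10, 145, -96, -72, 18, -15, 145, -128, -96, 25, -19.5, 145, -160, -120, 31, -19.5, 145, -192, -144, 37, -19.5, 145, -224, -168, 43, -19.5, 145, -253.8, -190.5, 49.2, -19.5]}}

```text
time: 1.53
tool_pos: [679.7, 68.7, 149.9]
tcp_rot: [3.142, -0.0, -2.869]
contact_force: [1.2, 0.3, -0.6]
grip_width: 39.5
```

```bash
python3 go.py 680 68 150 195.6; python3 - <<'E'
from h import *
g=grab();import pickle;pickle.dump(g,open("g1.pkl","wb"))
crop(g["top"],180,90,300,190,6,"t3.png");crop(g["scene"],210,120,360,280,4,"s3.png")
o=bot.get_obs();print(o["tool_pos"])
t=o["tool_pos"]
# predicted fingertip centre in each image
for n in g: print(n,proj(g[n],[[t[0],t[1],t[2]-22]]))
E
```

```text
t 1.53 pos [679.7  68.7 149.9] yaw -164.4 tilt 0.01 grip 39.5 F [ 1.2  0.3 -0.6] q16 [  -1. -106.]
SHIFT [-0.1 -0.8 -0.1] turn -0.0 len 1.0
[680.88827589  65.65755345 147.67609023]
scene [[291.42207753 215.84814707]]
top [[236.11934689 147.77391035]]
```

View pics/t3.png

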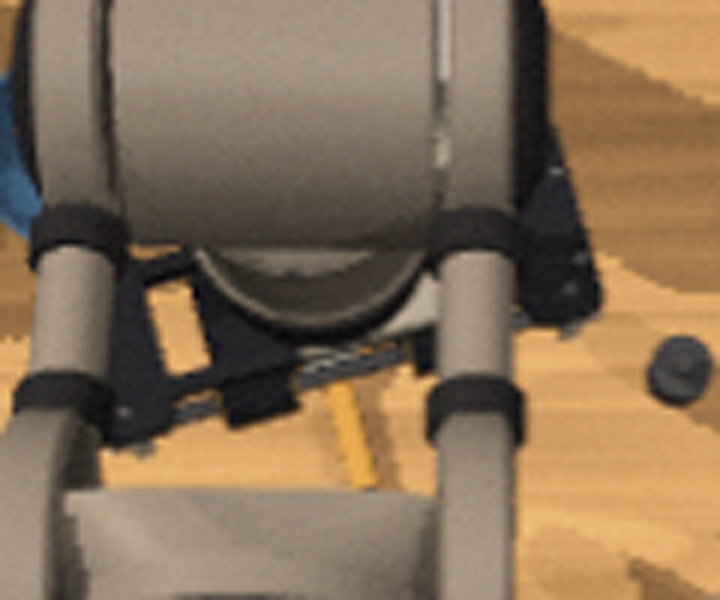

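View pics/s3.png

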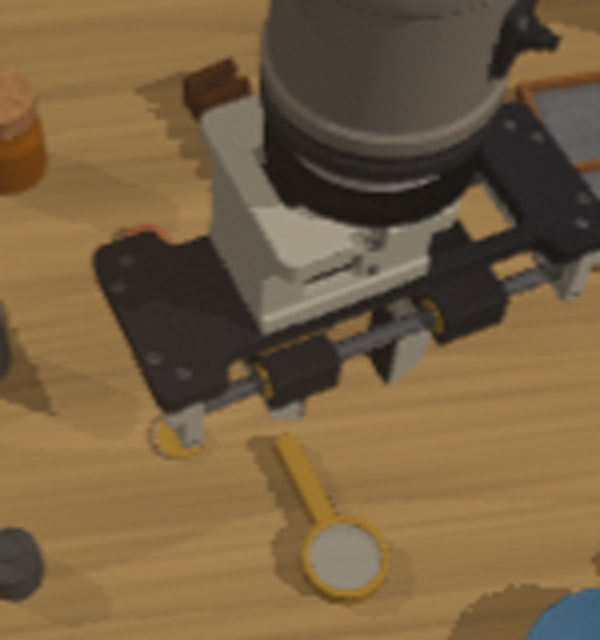

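```bash
python3 go.py 680 68 60 195.6
```

```text
t 1.63 pos [680.9  65.7 147.7] yaw -164.66 tilt 0.1 grip 39.5 F [-0.5  0.6  0.1] q16 [  -1. -106.]
SHIFT [ 0.1  2.6 87.7] turn -0.3 len 88.0
```

Emit:
{"api": "play_rows", "payload": {"moves": [145, 0, 0, 30, 0, 145, 0, 0, 60, 0, 145, 0, 0, 80, 0, 145, 0, 0, 88, 0, 145, 0, 0, 88, 0, 145, 0, 0, 88, 0]}}

```text
time: 2.13
tool_pos: [678.6, 71.0, 63.3]
tcp_rot: [-3.142, 0.001, -2.869]
contact_force: [0.2, -0.7, -0.2]
grip_width: 39.6
```

```bash
python3 go.py 680 68 26 195.6;python3 - <<'E'
from h import *
g=grab();import pickle;pickle.dump(g,open("g2.pkl","wb"))
crop(g["scene"],230,180,360,280,6,"s4.png")
t=bot.get_obs()["tool_pos"];print(t)
for n in g: print(n,proj(g[n],[[t[0],t[1],t[2]-22]]))
E
```

```text
t 2.13 pos [678.6  71.   63.3] yaw -164.35 tilt 0.04 grip 39.6 F [ 0.2 -0.7 -0.2] q16 [  -0. -106.]
SHIFT [-0.5 -3.3 37.3] turn 0.0 len 37.0
[679.47147338  70.85492784  64.61888812]
scene [[290.8331156  235.93833316]]
top [[235.66000851 154.906137  ]]
```

View pics/s4.png

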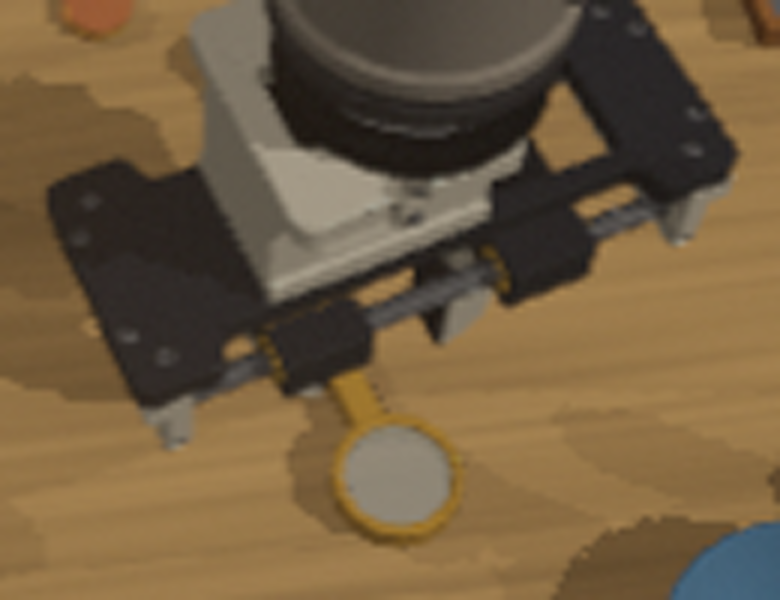

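Emit:
{"api": "play_rows", "payload": {"moves": [145, 0, 0, 0, 0, 145, 0, 0, 0, 0, 145, 0, 0, 0, 0]}}

```text
time: 2.48
tool_pos: [678.8, 70.7, 63.6]
tcp_rot: [-3.141, 0.002, -2.869]
contact_force: [1.0, -0.6, -0.8]
grip_width: 39.5
```

Emit:
{"api": "play_rows", "payload": {"moves": [145, 0, 0, 0, 0]}}

```text
time: 2.57
tool_pos: [678.6, 70.6, 63.1]
tcp_rot: [-3.141, 0.001, -2.869]
contact_force: [0.2, -0.4, 0.1]
grip_width: 39.5
```

Emit:
{"api": "play_rows", "payload": {"moves": [145, 0, 0, 0, 0]}}

```text
time: 2.65
tool_pos: [678.5, 70.6, 62.8]
tcp_rot: [-3.142, 0.0, -2.869]
contact_force: [0.2, -0.1, 0.6]
grip_width: 39.8
```

Emit:
{"api": "play_rows", "payload": {"moves": [145, -0.5, -2.7, 15, 0, 145, -0.5, -2.7, 30, 0, 145, -0.5, -2.7, 37.5, 0, 145, -0.5, -2.7, 37.5, 0, 145, -0.5, -2.7, 37.5, 0]}}

```text
time: 3.07
tool_pos: [679.6, 68.2, 25.0]
tcp_rot: [3.141, -0.0, -2.869]
contact_force: [0.1, -0.1, 0.1]
grip_width: 40.0
```

```bash
python3 go.py 680 68 25 195.6;python3 - <<'E'
from h import *
g=grab()
crop(g["scene"],230,180,360,280,6,"s5.png")
E
```

```text
t 3.07 pos [679.6  68.2  25. ] yaw -164.38 tilt 0.03 grip 40.0 F [ 0.1 -0.1  0.1] q16 [  -1. -106.]
SHIFT [-0.4 -0.3 -0. ] turn 0.0 len 0.0
```

View pics/s5.png

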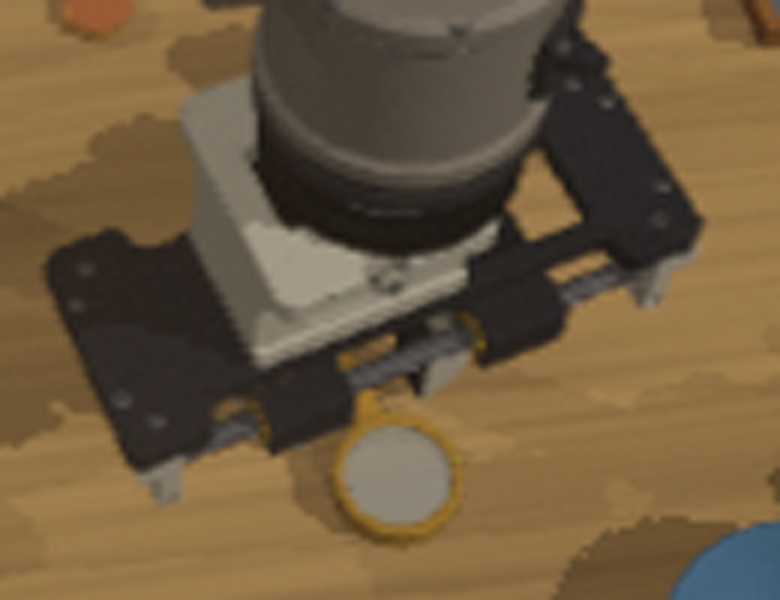

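The open fingers straddle the handle. The right finger is at about (440,365) in the crop and the ring at (400,475) is clear ahead of it. Closing now.

Emit:
{"api": "play_rows", "payload": {"moves": [255, 0, 0, 0, 0, 255, 0, 0, 0, 0, 255, 0, 0, 0, 0, 255, 0, 0, 0, 0, 255, 0, 0, 0, 0, 255, 0, 0, 0, 0]}}

```text
time: 3.67
tool_pos: [679.6, 68.2, 25.2]
tcp_rot: [3.142, 0.0, -2.869]
contact_force: [0.4, -1.3, -0.5]
grip_width: 11.8
```

Emit:
{"api": "play_rows", "payload": {"moves": [255, 0, 0, -20, 0, 255, 0, 0, -45, 0, 255, 0, 0, -70, 0, 255, 0, 0, -85, 0, 255, 0, 0, -85, 0, 255, 0, 0, -85, 0]}}

```text
time: 4.17
tool_pos: [679.8, 68.1, 110.3]
tcp_rot: [-3.141, 0.001, -2.869]
contact_force: [-0.5, -0.2, -2.6]
grip_width: 11.8
```

```bash
python3 go.py 432.6 -300.2 110 184.7;python3 - <<'E'
from h import *
g=grab();import pickle;pickle.dump(g,open("g3.pkl","wb"))
crop(g["scene"],230,160,360,280,5,"s6.png")
E
```

```text
t 4.17 pos [679.8  68.1 110.3] yaw -164.37 tilt 0.07 grip 11.8 F [-0.5 -0.2 -2.6] q16 [  -1. -106.]
SHIFT [ 337.2 -288.2    0. ] turn 10.9 len 444.0
```

View pics/s6.png

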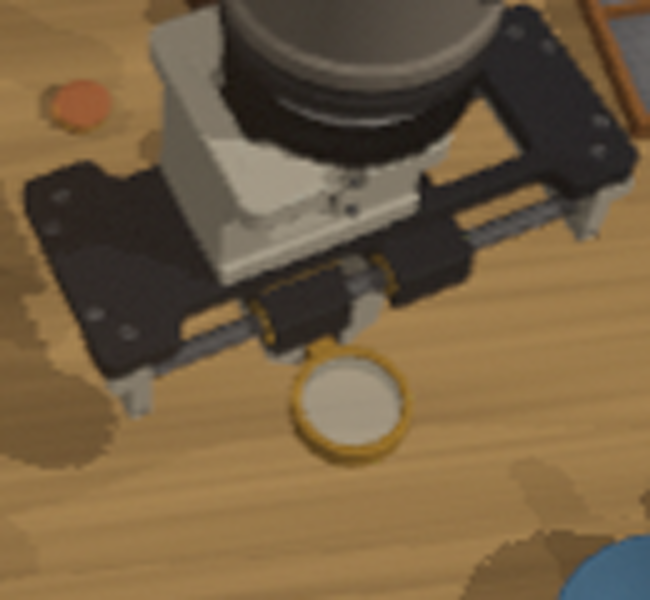

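Emit:
{"api": "play_rows", "payload": {"moves": [255, 20, -17, -10, 1, 255, 45, -39, -20, 2, 255, 75, -64, -20, 4, 255, 105, -90, -20, 6, 255, 135, -115, -20, 8, 255, 165, -141, -20, 9, 255, 195, -167, -20, 10.9, 255, 225, -192, -20, 10.9]}}

```text
time: 4.93
tool_pos: [512.5, -178.3, 128.4]
tcp_rot: [3.14, -0.002, -3.061]
contact_force: [0.7, -0.1, -0.6]
grip_width: 11.5
```

```bash
python3 go.py 432.6 -300.2 110 184.7;python3 - <<'E'
from h import *
import pickle
g=pickle.load(open("g3.pkl","rb"));print(plane(g["scene"],[[300.4,240.4]],97))
E
```

```text
t 4.93 pos [ 512.5 -178.3  128.4] yaw -175.36 tilt 0.17 grip 11.5 F [ 0.7 -0.1 -0.6] q16 [ -27. -122.]
SHIFT [  89.5 -115.    18.4] turn -0.1 len 147.0
[[716.76530436  77.1966577   97.        ]]
```

Emit:
{"api": "play_rows", "payload": {"moves": [255, 25, -32, 5, 0, 255, 50, -64, 10, 0, 255, 72, -94, 15, 0, 255, 85, -109, 18, 0, 255, 89.5, -115, 18, 0, 255, 89.5, -115, 18, 0, 255, 89.5, -115, 18, 0, 255, 89.5, -115, 18, 0]}}

```text
time: 5.6
tool_pos: [435.5, -298.1, 111.7]
tcp_rot: [3.141, -0.0, -3.058]
contact_force: [0.6, -0.3, -0.9]
grip_width: 11.5
```

```bash
python3 go.py 432.6 -300.2 60 184.7;python3 - <<'E'
from h import *
g=grab();import pickle;pickle.dump(g,open("g4.pkl","wb"))
crop(g["scene"],70,110,200,230,5,"s7.png");crop(g["top"],310,160,430,280,5,"t7.png")
E
```

```text
t 5.6 pos [ 435.5 -298.1  111.7] yaw -175.21 tilt 0.05 grip 11.5 F [ 0.6 -0.3 -0.9] q16 [ -43. -138.]
SHIFT [ 3.  -1.9 51.7] turn 0.1 len 52.0
```

View pics/s7.png

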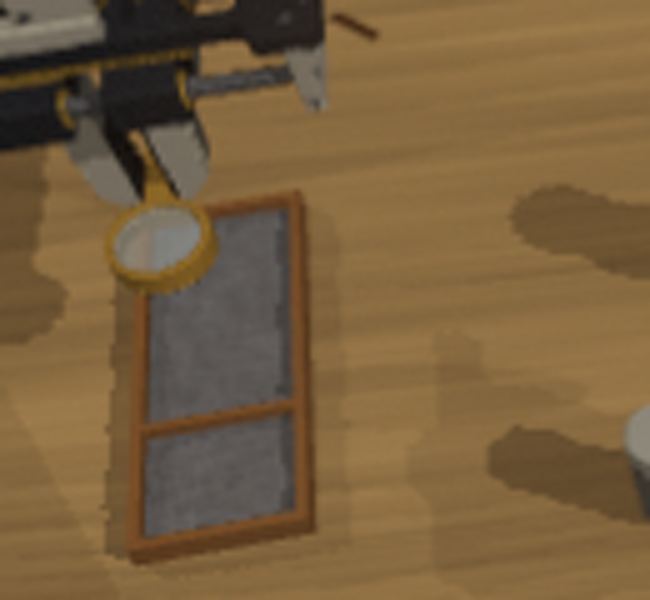

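View pics/t7.png

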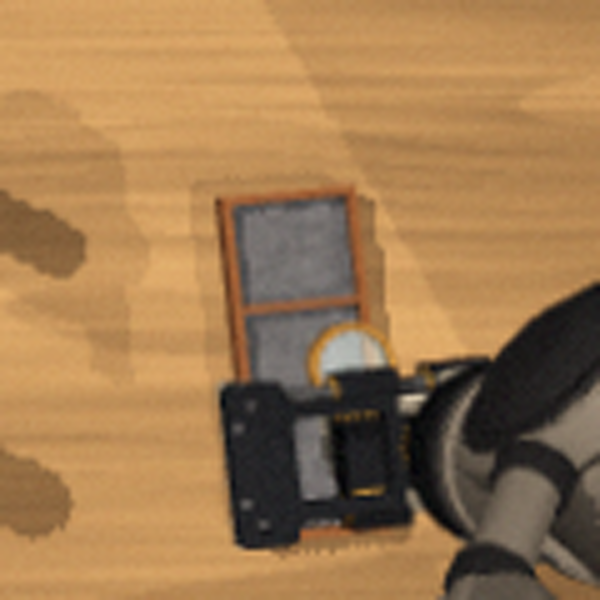

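```bash
python3 - <<'E'
from h import *
import pickle
g=pickle.load(open("g4.pkl","rb"))
print(plane(g["top"],[[352/5+310,366/5+160]],98),plane(g["scene"],[[163/5+70,246/5+110]],98),plane(g["top"],[[371.5,233.5]],13))
t=g["top"];px=np.array([[220,198],[354,188],[243,309],[361,299]])/5+np.array([310,160])
P=plane(t,px,13);print(P.round(1))
s=g["scene"];px=np.array([[297,193],[138,558],[311,528],[143,433],[295,408]])/5+np.array([70,110]);print(plane(s,px,13).round(1))
E
python3 go.py 432.6 -300.2 60 184.7
```

```text
[[ 468.45070119 -293.58357857   98.        ]] [[ 478.44155518 -291.52737123   98.        ]] [[ 466.03732679 -298.26126205   13.        ]]
[[ 559.4 -252.2   13. ]
 [ 564.3 -327.6   13. ]
 [ 498.4 -263.3   13. ]
 [ 503.1 -329.4   13. ]]
[[ 379.2 -268.6   13. ]
 [ 575.3 -322.5   13. ]
 [ 570.7 -251.1   13. ]
 [ 511.1 -327.3   13. ]
 [ 506.9 -261.8   13. ]]
t 5.7 pos [ 435.7 -298.1  112. ] yaw -175.16 tilt 0.02 grip 11.9 F [ 0.3 -0.5 -0.8] q16 [ -43. -138.]
SHIFT [ 3.2 -1.8 52. ] turn 0.1 len 52.0
```

Emit:
{"api": "play_rows", "payload": {"moves": [255, 3, -1.8, 15, 0, 255, 3, -1.8, 30, 0, 255, 3, -1.8, 45, 0, 255, 3, -1.8, 58, 0, 255, 3, -1.8, 64, 0, 255, 3, -1.8, 64, 0, 255, 3, -1.8, 64, 0]}}

```text
time: 6.28
tool_pos: [432.5, -301.0, 48.2]
tcp_rot: [3.141, 0.0, -3.058]
contact_force: [0.6, 0.6, -1.3]
grip_width: 11.4
```

```bash
python3 go.py 432.6 -300.2 31.5 184.7;python3 - <<'E'
from h import *
g=grab();import pickle;pickle.dump(g,open("g4.pkl","wb"))
crop(g["scene"],70,110,200,230,5,"s8.png");crop(g["top"],310,160,430,280,5,"t8.png")
E
```

```text
t 6.28 pos [ 432.5 -301.    48.2] yaw -175.22 tilt 0.01 grip 11.4 F [ 0.6  0.6 -1.3] q16 [ -43. -138.]
SHIFT [-0.2  0.8 16.7] turn 0.1 len 17.0
```

View pics/s8.png

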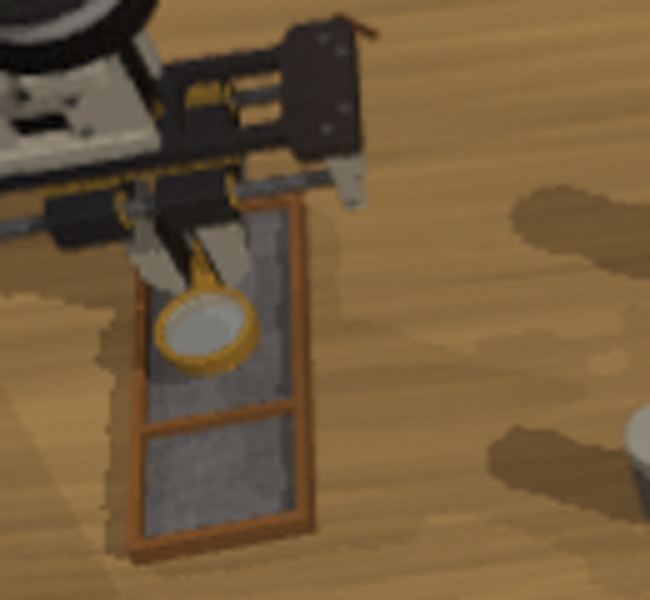

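The magnifier hangs inside the bay; its lens, at crop (208,328), will shift towards the ridge as it goes down. Lowering and then releasing.

Emit:
{"api": "play_rows", "payload": {"moves": [255, 0, 0.8, 8, 0, 255, 0, 0.8, 14, 0, 255, 0, 0.8, 16.5, 0, 255, 0, 0.8, 16.5, 0, 255, 0, 0.8, 16.5, 0]}}

```text
time: 6.8
tool_pos: [431.9, -300.6, 31.3]
tcp_rot: [3.141, -0.0, -3.059]
contact_force: [0.0, 0.1, -0.5]
grip_width: 11.3
```

Emit:
{"api": "play_rows", "payload": {"moves": [188, 0, 0, 0, 0, 188, 0, 0, 0, 0, 188, 0, 0, 0, 0, 188, 0, 0, 0, 0]}}

```text
time: 7.13
tool_pos: [432.0, -300.6, 31.5]
tcp_rot: [-3.142, 0.0, -3.059]
contact_force: [0.3, 0.5, -0.1]
grip_width: 24.0
```

Emit:
{"api": "play_rows", "payload": {"moves": [188, 0, 0, -15, 0, 188, 0, 0, -40, 0, 188, 0, 0, -75, 0, 0, 0, 0, -110, 0, 0, 0, 0, -110, 0]}}

```text
time: 7.55
tool_pos: [434.6, -302.9, 147.9]
tcp_rot: [-3.133, 0.008, -3.059]
contact_force: [1.1, -0.6, 0.3]
grip_width: 33.0
```

```bash
python3 go.py 696 -86.4 140 180
```

```text
t 7.55 pos [ 434.6 -302.9  147.9] yaw -175.26 tilt 0.67 grip 33.0 F [ 1.1 -0.6  0.3] q16 [ -43. -138.]
SHIFT [-278.3  194.3    8.4] turn 4.7 len 340.0
```

Emit:
{"api": "play_rows", "payload": {"moves": [110, -20, 14, 1, 0, 110, -55, 38, 3, 0, 110, -90, 63, 5, 0, 110, -125, 87, 6, 0, 110, -160, 112, 8, 0, 110, -195, 136, 8, 0, 110, -230, 161, 8, 0, 110, -260, 181, 8, 0]}}

```text
time: 8.22
tool_pos: [676.6, -97.5, 133.0]
tcp_rot: [3.141, -0.0, -3.059]
contact_force: [1.4, -0.8, -0.6]
grip_width: 52.3
```

Emit:
{"api": "play_rows", "payload": {"moves": [110, -18, 13, 0, 0, 110, -18, 13, 0, 0, 110, -18, 13, 0, 0, 110, -18, 13, 0, 0]}}

```text
time: 8.55
tool_pos: [691.6, -85.4, 132.8]
tcp_rot: [3.141, -0.002, -3.059]
contact_force: [-0.6, -0.9, 0.4]
grip_width: 52.4
```

```bash
python3 go.py 696 -86.4 60 184.7;python3 - <<'E'
from h import *
g=grab();import pickle;pickle.dump(g,open("g5.pkl","wb"))
crop(g["scene"],70,110,200,230,5,"s9.png");crop(g["top"],310,160,430,280,5,"t9.png")
t=g["top"]; 
E
```

```text
t 8.55 pos [691.6 -85.4 132.8] yaw -175.28 tilt 0.09 grip 52.4 F [-0.6 -0.9  0.4] q16 [ -13. -108.]
SHIFT [-4.4 -1.4 72.8] turn 0.0 len 73.0
```

View pics/t9.png

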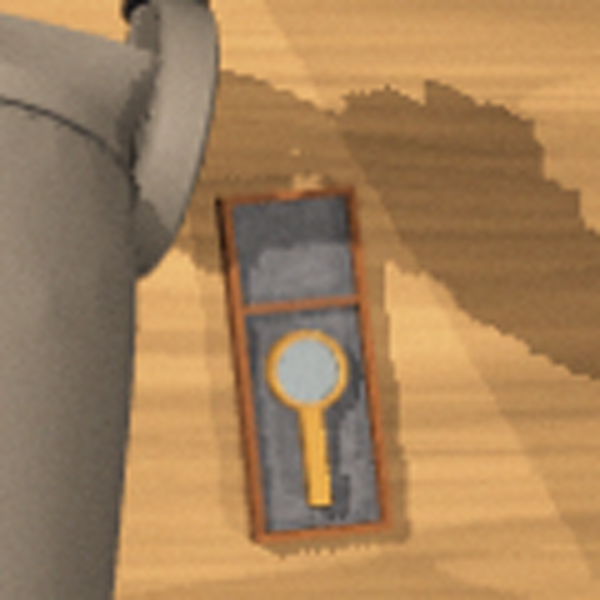

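View pics/s9.png

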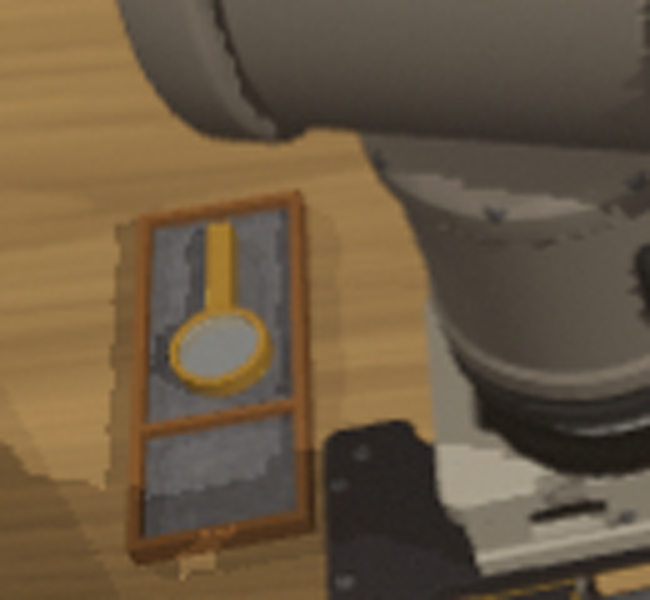

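The magnifier lies flat and centred in the long bay, with its ring at top-crop (308,368) and its handle end at (320,503). Now the small weight.

Emit:
{"api": "play_rows", "payload": {"moves": [110, -4.4, -1.4, 30, 0, 110, -4.4, -1.4, 60, 0, 110, -4.4, -1.4, 82, 0, 110, -4.4, -1.4, 95, 0, 110, -4.4, -1.4, 100.5, 0, 110, -4.4, -1.4, 100.5, 0, 110, -4.4, -1.4, 100.5, 0, 110, -4.4, -1.4, 100.5, 0]}}

```text
time: 9.32
tool_pos: [697.9, -86.4, 35.0]
tcp_rot: [-3.141, 0.003, -3.059]
contact_force: [-0.4, 0.0, -0.7]
grip_width: 52.5
```

```bash
python3 go.py 696 -86.4 32 184.7;python3 - <<'E'
from h import *
g=grab()
crop(g["scene"],160,200,280,300,6,"s10.png")
E
```

```text
t 9.32 pos [697.9 -86.4  35. ] yaw -175.29 tilt 0.19 grip 52.5 F [-0.4  0.  -0.7] q16 [ -13. -108.]
SHIFT [1.9 0.2 3. ] turn 0.0 len 4.0
```

View pics/s10.png

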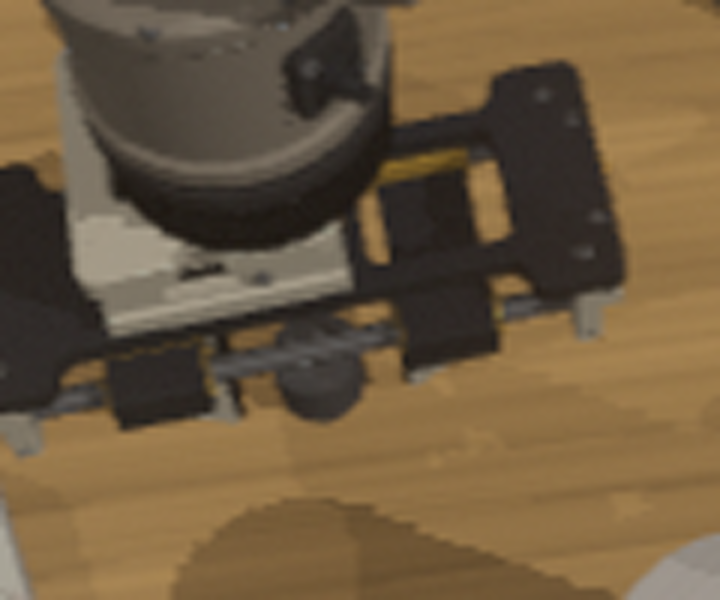

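Emit:
{"api": "play_rows", "payload": {"moves": [110, 1, 0, 2.5, 0, 110, 1, 0, 2.5, 0, 255, 1, 0, 2.5, 0, 255, 1, 0, 2.5, 0, 255, 1, 0, 2.5, 0, 255, 1, 0, 2.5, 0, 255, 1, 0, 2.5, 0, 255, 1, 0, 2.5, 0]}}

```text
time: 10.08
tool_pos: [695.9, -86.0, 30.6]
tcp_rot: [3.142, 0.0, -3.059]
contact_force: [-0.1, 0.2, 0.0]
grip_width: 29.2
```

```bash
python3 go.py 533.3 -291.9 110 184.7
```

```text
t 10.08 pos [695.9 -86.   30.6] yaw -175.28 tilt 0.01 grip 29.2 F [-0.1  0.2  0. ] q16 [ -13. -108.]
SHIFT [ 179.  -191.8  -79.5] turn 0.0 len 274.0
```

Emit:
{"api": "play_rows", "payload": {"moves": [255, 0, 0, -20, 0, 255, 0, 0, -50, 0, 255, 15, -16, -80, 0, 255, 40, -43, -95, 0, 255, 65, -70, -95, 0, 255, 90, -96, -95, 0, 255, 115, -123, -95, 0, 255, 140, -150, -95, 0]}}

```text
time: 10.75
tool_pos: [567.4, -248.0, 125.6]
tcp_rot: [3.142, -0.0, -3.059]
contact_force: [1.4, -0.7, -1.3]
grip_width: 28.9
```

Emit:
{"api": "play_rows", "payload": {"moves": [255, 22, -24, 0, 0, 255, 35, -37, 5, 0, 255, 39, -41.8, 15, 0, 255, 39, -41.8, 15, 0, 255, 39, -41.8, 15, 0, 255, 39, -41.8, 15, 0]}}

```text
time: 11.25
tool_pos: [534.1, -290.8, 110.3]
tcp_rot: [3.141, 0.0, -3.058]
contact_force: [-0.4, 0.4, -0.8]
grip_width: 28.9
```

```bash
python3 go.py 533.3 -291.9 50 184.7
```

```text
t 11.25 pos [ 534.1 -290.8  110.3] yaw -175.21 tilt 0.03 grip 28.9 F [-0.4  0.4 -0.8] q16 [ -36. -131.]
SHIFT [ 0.9 -1.1 60.3] turn 0.1 len 60.0
```

Emit:
{"api": "play_rows", "payload": {"moves": [255, 1, -1, 20, 0, 255, 1, -1, 40, 0, 255, 1, -1, 55, 0, 255, 1, -1, 60, 0, 255, 1, -1, 60, 0, 255, 1, -1, 60, 0]}}

```text
time: 11.75
tool_pos: [533.3, -292.5, 51.1]
tcp_rot: [-3.141, 0.001, -3.058]
contact_force: [0.3, 0.0, -0.8]
grip_width: 29.1
```

```bash
python3 go.py 533.3 -291.9 37 184.7;python3 - <<'E'
from h import *
g=grab();import pickle;pickle.dump(g,open("g4.pkl","wb"))
crop(g["scene"],70,110,200,230,5,"s11.png");crop(g["top"],310,160,430,280,5,"t8.png")
E
```

```text
t 11.75 pos [ 533.3 -292.5   51.1] yaw -175.2 tilt 0.05 grip 29.1 F [ 0.3  0.  -0.8] q16 [ -36. -131.]
SHIFT [-0.1  0.6 14.1] turn 0.1 len 14.0
```

View pics/s11.png

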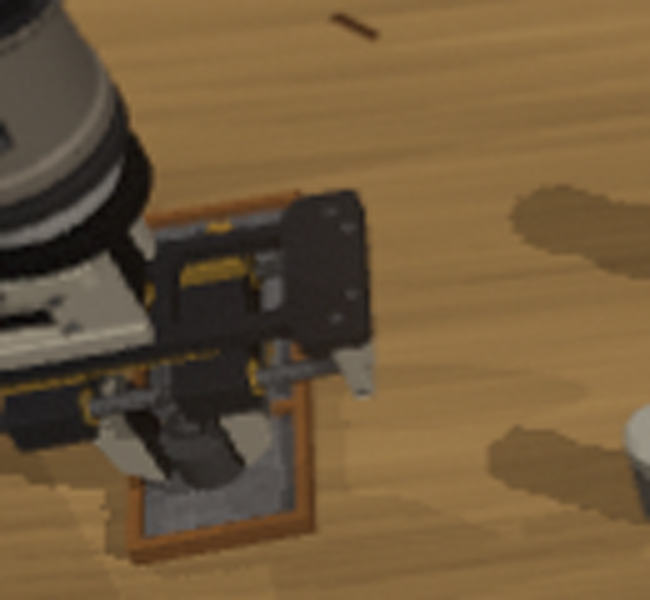

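The weight hangs over the short bay, at about crop (205,470). Lowering and releasing.

Emit:
{"api": "play_rows", "payload": {"moves": [255, 0, 0.6, 8, 0, 255, 0, 0.6, 13, 0, 255, 0, 0.6, 14, 0, 255, 0, 0.6, 14, 0, 255, 0, 0.6, 14, 0]}}

```text
time: 12.27
tool_pos: [532.3, -292.3, 36.5]
tcp_rot: [3.141, 0.0, -3.059]
contact_force: [-0.6, 0.4, 0.6]
grip_width: 28.7
```

Emit:
{"api": "play_rows", "payload": {"moves": [145, 0, 0, 0, 0, 145, 0, 0, 0, 0, 145, 0, 0, 0, 0]}}

```text
time: 12.52
tool_pos: [532.3, -292.5, 36.5]
tcp_rot: [-3.142, 0.0, -3.059]
contact_force: [0.5, 0.0, 0.1]
grip_width: 39.0
```

Emit:
{"api": "play_rows", "payload": {"moves": [110, 0, 0, -15, 0, 110, 0, 0, -40, 0, 110, 0, 0, -75, 0, 0, 0, 0, -110, 0, 0, 0, 0, -110, 0]}}

```text
time: 12.93
tool_pos: [535.2, -294.5, 153.9]
tcp_rot: [-3.133, 0.01, -3.059]
contact_force: [1.3, -0.3, -0.1]
grip_width: 61.2
```

```bash
python3 go.py 438.2 71 150 202.4
```

```text
t 12.93 pos [ 535.2 -294.5  153.9] yaw -175.27 tilt 0.72 grip 61.2 F [ 1.3 -0.3 -0.1] q16 [ -36. -131.]
SHIFT [6.660e+01 3.723e+02 2.000e-01] turn -17.7 len 378.0
```

Emit:
{"api": "play_rows", "payload": {"moves": [80, 4, 20, 0, -2, 80, 10, 58, 0, -4, 80, 17, 96, 0, -6, 80, 24, 134, 0, -9, 80, 30, 172, 0, -12, 80, 37, 210, 0, -15, 80, 44, 248, 0, -17.7, 80, 51, 286, 0, -17.7]}}

```text
time: 13.6
tool_pos: [457.3, -10.1, 146.6]
tcp_rot: [-3.141, 0.001, -2.748]
contact_force: [0.9, 0.6, 0.1]
grip_width: 63.2
```

```bash
python3 go.py 438.2 71 110 202.4
```

```text
t 13.6 pos [457.3 -10.1 146.6] yaw -157.45 tilt 0.05 grip 63.2 F [0.9 0.6 0.1] q16 [ -11. -123.]
SHIFT [-13.5  82.2  36.6] turn 0.1 len 91.0
```

Emit:
{"api": "play_rows", "payload": {"moves": [80, -5, 30, 10, 0, 80, -10, 60, 20, 0, 80, -13.5, 82, 36, 0, 80, -13.5, 82, 36, 0, 80, -13.5, 82, 36, 0, 80, -13.5, 82, 36, 0]}}

```text
time: 14.1
tool_pos: [439.8, 68.9, 110.9]
tcp_rot: [-3.141, 0.001, -2.75]
contact_force: [-0.4, -0.0, 0.3]
grip_width: 62.8
```

```bash
python3 go.py 438.2 71 60 202.4;python3 - <<'E'
from h import *
g=grab();import pickle;pickle.dump(g,open("g6.pkl","wb"))
crop(g["scene"],70,100,190,230,5,"s12.png");crop(g["scene"],200,80,330,220,5,"s13.png")
E
```

```text
t 14.1 pos [439.8  68.9 110.9] yaw -157.56 tilt 0.06 grip 62.8 F [-0.4 -0.   0.3] q16 [  -1. -113.]
SHIFT [ 0.7  2.6 50.9] turn 0.0 len 51.0
```

View pics/s12.png

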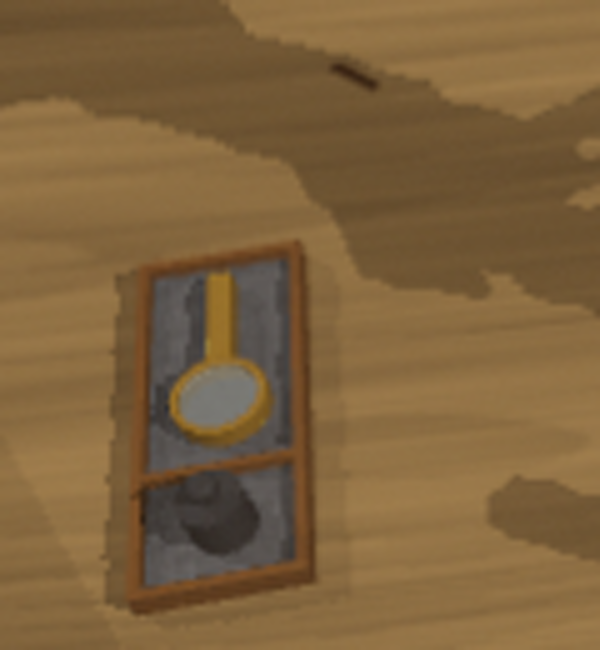

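View pics/s13.png

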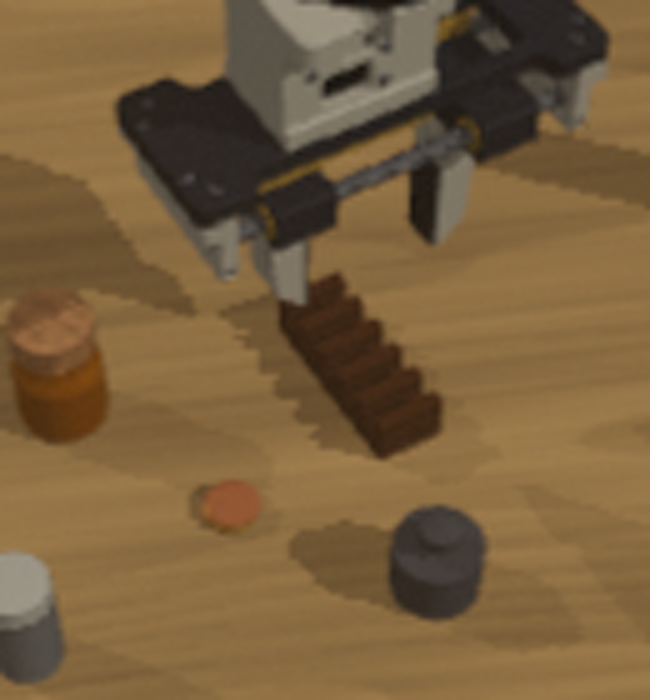

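```bash
python3 - <<'E'
from h import *
import pickle
g=pickle.load(open("g6.pkl","rb"));
for n in g: print(n,proj(g[n],[[533,-292,6],[533,-292,30],[533,-292,42]]).round(1))
crop(g["top"],340,185,400,245,10,"t13.png");crop(g["scene"],90,180,140,230,12,"s14.png")
E
```

```text
scene [[115.2 204.7]
 [111.4 198.9]
 [109.5 195.8]]
top [[367.7 209.2]
 [370.5 208.8]
 [371.9 208.6]]
```

View pics/t13.png

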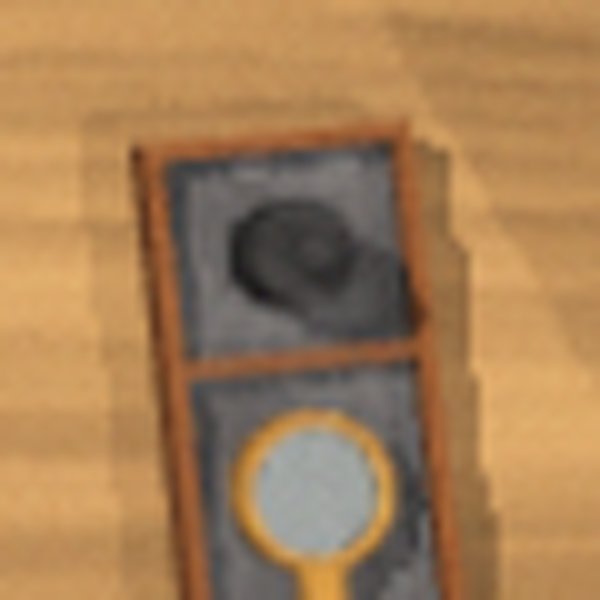

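View pics/s14.png

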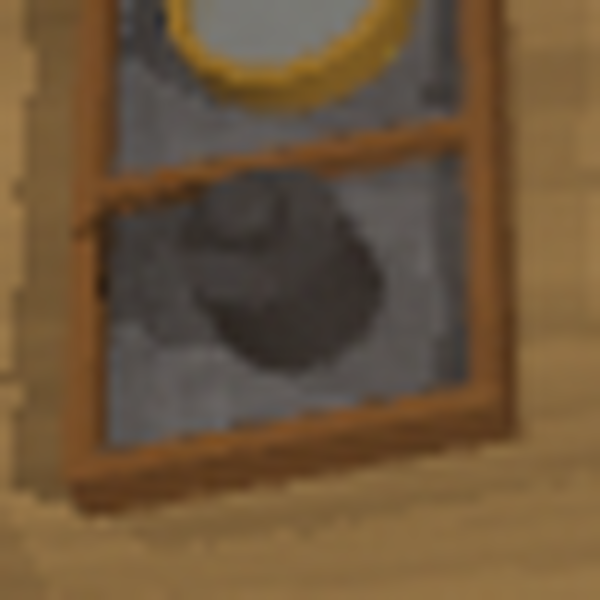

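The small weight stands upright in the short bay, leaning only as perspective predicts. The fingers hover on either side of the rack centre. Descending.

Emit:
{"api": "play_rows", "payload": {"moves": [80, 0.7, 2.4, 25, 0, 80, 0.7, 2.4, 50, 0, 80, 0.7, 2.4, 70, 0, 80, 0.7, 2.4, 79.5, 0, 80, 0.7, 2.4, 79.5, 0, 80, 0.7, 2.4, 79.5, 0]}}

```text
time: 14.7
tool_pos: [438.0, 70.5, 31.2]
tcp_rot: [3.142, -0.0, -2.752]
contact_force: [-0.0, -0.6, 0.4]
grip_width: 63.5
```

Emit:
{"api": "play_rows", "payload": {"moves": [80, 0, 0, 0, 0, 255, 0, 0, 0, 0, 255, 0, 0, 0, 0, 255, 0, 0, 0, 0, 255, 0, 0, 0, 0, 255, 0, 0, 0, 0, 255, 0, 0, 0, 0]}}

```text
time: 15.28
tool_pos: [437.7, 71.4, 31.3]
tcp_rot: [-3.142, 0.0, -2.75]
contact_force: [-0.2, -0.4, 3.2]
grip_width: 33.6
```

```bash
python3 go.py 520.6 315.4 120 182.6;python3 - <<'E'
from h import *
g=grab();import pickle;pickle.dump(g,open("g6.pkl","wb"))
crop(g["scene"],200,80,330,220,5,"s15.png")
E
```

```text
t 15.28 pos [437.7  71.4  31.3] yaw -157.57 tilt 0.02 grip 33.6 F [-0.2 -0.4  3.2] q16 [  -1. -113.]
SHIFT [-169.8  193.9  -88.7] turn 19.8 len 273.0
```

View pics/s15.png

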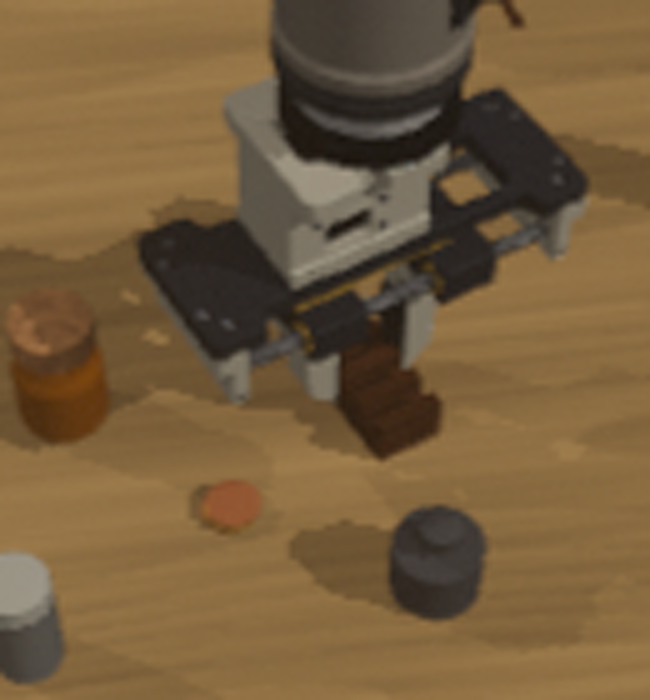

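Emit:
{"api": "play_rows", "payload": {"moves": [255, 0, 0, -20, 0, 255, 0, 0, -50, 3, 255, -15, 17, -80, 8, 255, -35, 40, -90, 15, 255, -55, 63, -90, 22, 255, -75, 86, -90, 29, 255, -95, 109, -90, 36, 255, -115, 132, -90, 43]}}

```text
time: 16.05
tool_pos: [493.5, 238.7, 120.9]
tcp_rot: [-3.141, -0.0, 2.777]
contact_force: [0.8, -0.8, -1.4]
grip_width: 33.2
```

```bash
python3 go.py 520.6 315.4 120 92.6
```

```text
t 16.05 pos [493.5 238.7 120.9] yaw 159.08 tilt 0.02 grip 33.2 F [ 0.8 -0.8 -1.4] q16 [ 18. -51.]
SHIFT [ 2.1 81.3  0.9] turn 66.5 len 81.0
```

Emit:
{"api": "play_rows", "payload": {"moves": [255, 0, 10, 0, 7, 255, 0, 20, 0, 14, 255, 1, 32, 0, 21, 255, 1, 45, 0, 28, 255, 2, 58, 0, 35, 255, 2, 70, 0, 42, 255, 2, 78, 0, 49, 255, 2, 81, 0, 56]}}

```text
time: 16.72
tool_pos: [520.1, 314.8, 120.4]
tcp_rot: [-3.141, -0.0, 1.8]
contact_force: [-0.7, 0.2, 0.5]
grip_width: 33.7
```

Emit:
{"api": "play_rows", "payload": {"moves": [255, 0, 0, 0, 6, 255, 0, 0, 0, 10.5, 255, 0, 0, 0, 10.5, 255, 0, 0, 0, 10.5]}}

```text
time: 17.05
tool_pos: [519.9, 313.7, 120.6]
tcp_rot: [-3.141, 0.0, 1.624]
contact_force: [-0.5, 1.2, -1.1]
grip_width: 33.6
```

```bash
python3 go.py 520.6 315.4 60 92.6;python3 - <<'E'
from h import *
g=grab();import pickle;pickle.dump(g,open("g7.pkl","wb"))
crop(g["scene"],310,80,440,210,5,"s16.png")
crop(g["top"],90,160,200,280,5,"t16.png")
E
```

```text
t 17.05 pos [519.9 313.7 120.6] yaw 93.07 tilt 0.05 grip 33.6 F [-0.5  1.2 -1.1] q16 [24. 21.]
SHIFT [ 1.7  0.9 60.6] turn 0.5 len 61.0
```

View pics/s16.png

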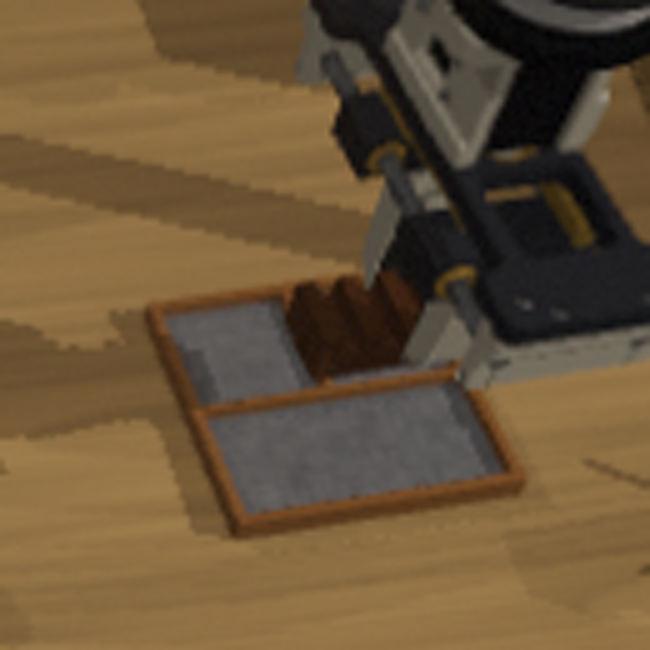

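View pics/t16.png

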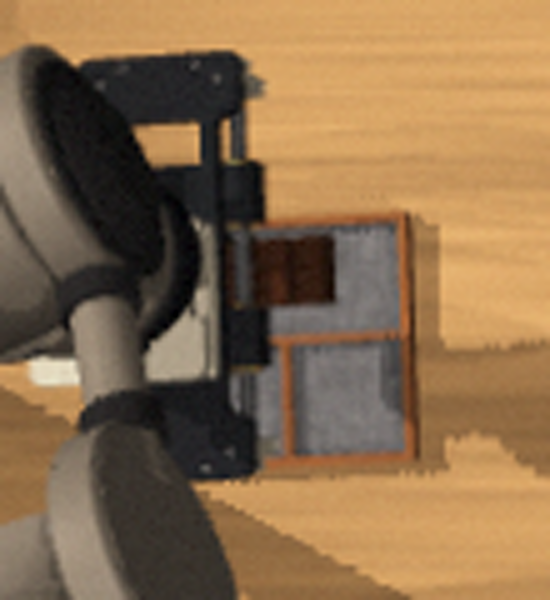

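```bash
python3 - <<'E'
from h import *
import pickle
g=pickle.load(open("g7.pkl","rb"))
print(plane(g["top"],np.array([[334,235],[334,302]])/5+[90,160],113).round(1))
print("tray corners top z13",plane(g["top"],np.array([[409,213],[416,460],[403,334]])/5+[90,160],13).round(1))
print("tray scene",plane(g["scene"],np.array([[237,530],[521,490],[152,310],[197,411]])/5+[310,80],13).round(1))
E
```

```text
[[537.3 262.2 113. ]
 [504.4 261.7 113. ]]
tray corners top z13 [[554.5 247.5  13. ]
 [420.4 242.4  13. ]
 [488.5 250.1  13. ]]
tray scene [[563.1 246.9  13. ]
 [559.7 380.2  13. ]
 [430.4 243.5  13. ]
 [494.6 247.9  13. ]]
```

Emit:
{"api": "play_rows", "payload": {"moves": [255, 1.7, 0.9, 20, 0.5, 255, 1.7, 0.9, 40, 0.5, 255, 1.7, 0.9, 58, 0.5, 255, 1.7, 0.9, 66, 0.5, 255, 1.7, 0.9, 66, 0.5, 255, 1.7, 0.9, 66, 0.5]}}

```text
time: 17.65
tool_pos: [521.1, 315.5, 55.2]
tcp_rot: [-3.141, 0.0, 1.614]
contact_force: [-0.4, 0.6, -0.2]
grip_width: 33.7
```

```bash
python3 go.py 520.6 315.4 37.5 92.6;python3 - <<'E'
from h import *
g=grab();import pickle;pickle.dump(g,open("g7.pkl","wb"))
crop(g["scene"],310,80,440,210,5,"s17.png")
E
```

```text
t 17.65 pos [521.1 315.5  55.2] yaw 92.46 tilt 0.01 grip 33.7 F [-0.4  0.6 -0.2] q16 [24. 22.]
SHIFT [-0.1 -0.5 17.7] turn -0.1 len 18.0
```

View pics/s17.png

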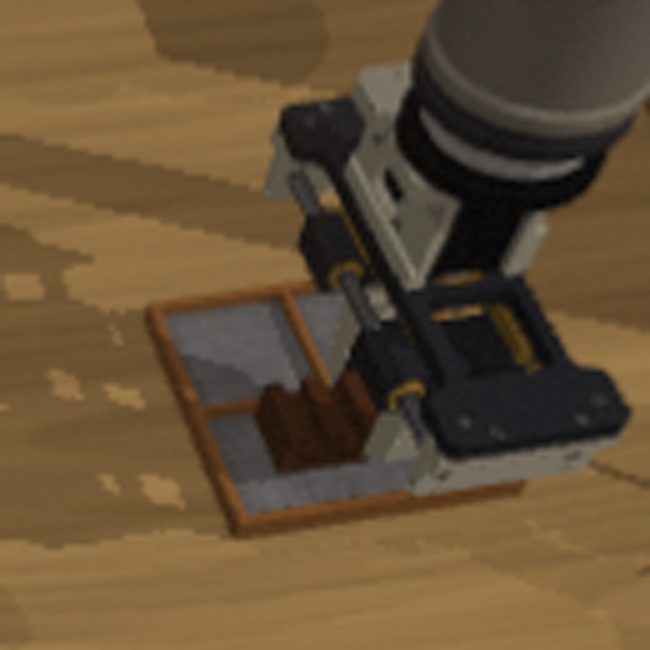

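The rack hovers over the oblong bay, at about crop (315,420). Lowering, then opening the gripper to about 50 mm.

Emit:
{"api": "play_rows", "payload": {"moves": [255, 0, -0.5, 8, 0, 255, 0, -0.5, 15, 0, 255, 0, -0.5, 17.5, 0, 255, 0, -0.5, 17.5, 0, 255, 0, -0.5, 17.5, 0]}}

```text
time: 18.17
tool_pos: [520.3, 315.5, 37.3]
tcp_rot: [-3.141, 0.0, 1.613]
contact_force: [-0.5, -0.4, 0.2]
grip_width: 33.3
```

Emit:
{"api": "play_rows", "payload": {"moves": [125, 0, 0, 0, 0, 125, 0, 0, 0, 0, 125, 0, 0, 0, 0]}}

```text
time: 18.42
tool_pos: [520.5, 315.5, 37.5]
tcp_rot: [3.141, -0.0, 1.613]
contact_force: [-0.8, 0.0, -0.2]
grip_width: 45.7
```

Emit:
{"api": "play_rows", "payload": {"moves": [100, 0, 0, -15, 0, 100, 0, 0, -40, 0, 80, 0, 0, -75, 0, 80, 0, 0, -100, 0, 80, 0, 0, -100, 0]}}

```text
time: 18.83
tool_pos: [523.2, 316.8, 143.5]
tcp_rot: [3.132, -0.004, 1.613]
contact_force: [0.9, 0.0, 1.5]
grip_width: 62.6
```

```bash
python3 go.py 559.2 87 140 182.6
```

```text
t 18.83 pos [523.2 316.8 143.5] yaw 92.43 tilt 0.61 grip 62.6 F [0.9 0.  1.5] q16 [24. 22.]
SHIFT [-231.1   26.2    2.9] turn -90.2 len 233.0
```

Emit:
{"api": "play_rows", "payload": {"moves": [55, -15, 2, 0, -7, 55, -45, 5, 0, -14, 55, -80, 9, 0, -21, 55, -115, 13, 0, -28, 55, -150, 17, 0, -35, 55, -180, 20, 0, -42, 55, -210, 24, 0, -49, 55, -231, 26, 0, -56]}}

```text
time: 19.5
tool_pos: [556.3, 83.2, 137.1]
tcp_rot: [-3.141, 0.0, 2.595]
contact_force: [-0.6, 0.6, -0.1]
grip_width: 72.0
```

Emit:
{"api": "play_rows", "payload": {"moves": [55, 0, 0, 0, -7, 55, 0, 0, 0, -14, 55, 0, 0, 0, -21, 55, 0, 0, 0, -28, 55, 0, 0, 0, -34, 55, 0, 0, 0, -34, 55, 0, 0, 0, -34]}}

```text
time: 20.08
tool_pos: [556.0, 85.8, 137.1]
tcp_rot: [3.142, -0.001, -3.103]
contact_force: [0.1, -0.2, 0.2]
grip_width: 72.2
```

```bash
python3 go.py 559.2 87 60 182.6;python3 - <<'E'
from h import *
g=grab();import pickle;pickle.dump(g,open("g8.pkl","wb"))
crop(g["scene"],310,120,430,210,6,"s18.png")
crop(g["top"],110,190,190,270,7,"t18.png")
E
```

```text
t 20.08 pos [556.   85.8 137.1] yaw -177.76 tilt 0.03 grip 72.2 F [ 0.1 -0.2  0.2] q16 [  1. -91.]
SHIFT [-3.3  1.1 77.1] turn -0.4 len 77.0
```

View pics/s18.png

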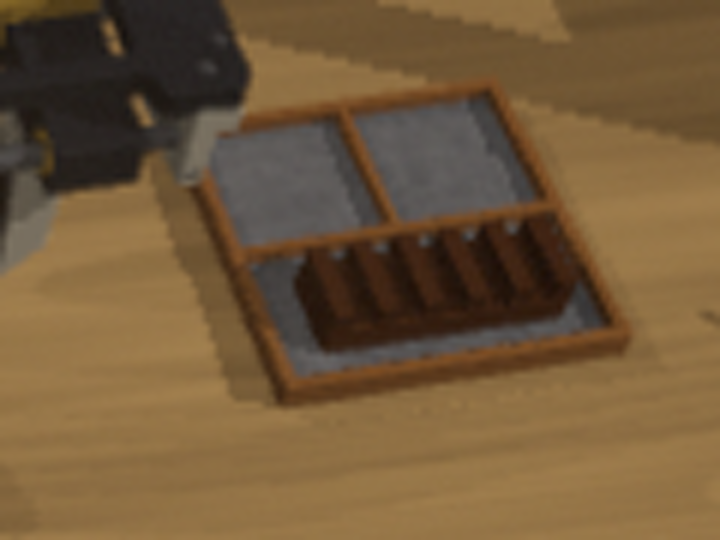

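View pics/t18.png

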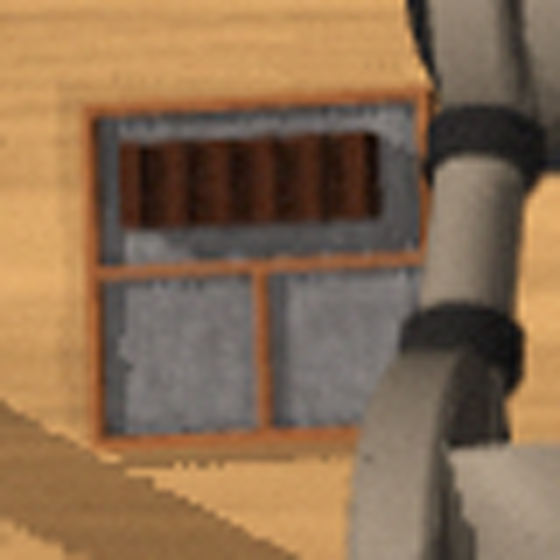

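The rack lies flat, slots up, in the oblong bay, clear of all its rims. Next is the large weight.

Emit:
{"api": "play_rows", "payload": {"moves": [55, -3.3, 1, 30, 0, 55, -3.3, 1, 60, 0, 55, -3.3, 1, 85, 0, 55, -3.3, 1, 98, 0, 55, -3.3, 1, 105, 0, 55, -3.3, 1, 105, 0, 55, -3.3, 1, 105, 0, 55, -3.3, 1, 105, 0]}}

```text
time: 20.85
tool_pos: [560.3, 87.0, 33.7]
tcp_rot: [3.142, 0.002, -3.1]
contact_force: [-0.4, 0.9, 0.2]
grip_width: 71.9
```

Emit:
{"api": "play_rows", "payload": {"moves": [255, 0, 0, 0, 0, 255, 0, 0, 0, 0, 255, 0, 0, 0, 0, 255, 0, 0, 0, 0, 255, 0, 0, 0, 0, 255, 0, 0, 0, 0]}}

```text
time: 21.35
tool_pos: [559.5, 87.0, 32.8]
tcp_rot: [3.141, 0.0, -3.099]
contact_force: [-0.4, 0.6, 1.6]
grip_width: 41.3
```

```bash
python3 go.py 454 349 130 182.6;python3 - <<'E'
from h import *
g=grab();import pickle;pickle.dump(g,open("g8.pkl","wb"))
crop(g["scene"],230,120,360,230,6,"s19.png")
E
```

```text
t 21.35 pos [559.5  87.   32.8] yaw -177.58 tilt 0.03 grip 41.3 F [-0.4  0.6  1.6] q16 [  1. -91.]
SHIFT [ 94.3 266.2 -97.2] turn -0.2 len 299.0
```

View pics/s19.png

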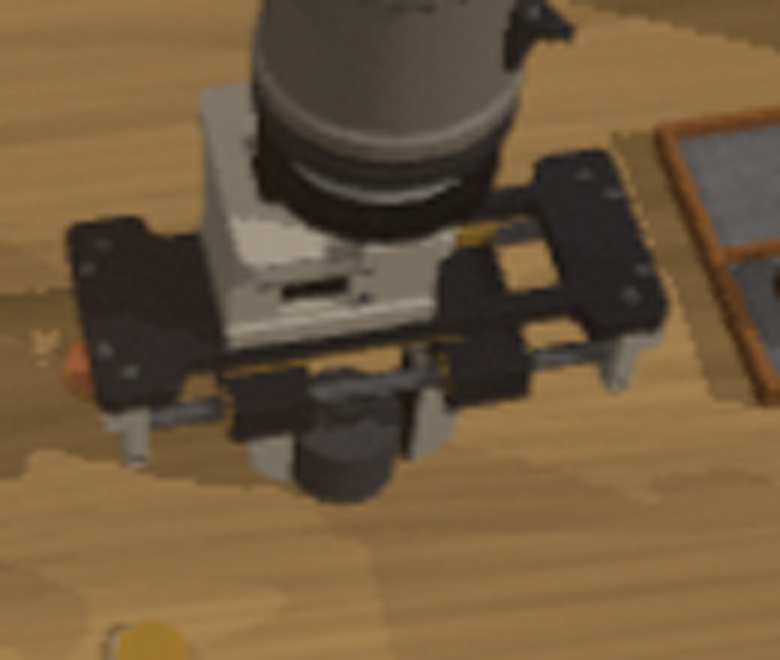

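Emit:
{"api": "play_rows", "payload": {"moves": [255, 0, 0, -20, 0, 255, 0, 0, -50, 0, 255, 8, 22, -80, 0, 255, 20, 55, -95, 0, 255, 32, 90, -97, 0, 255, 44, 125, -97, 0, 255, 57, 160, -97, 0, 255, 69, 195, -97, 0]}}

```text
time: 22.12
tool_pos: [480.8, 280.0, 129.0]
tcp_rot: [-3.141, -0.001, -3.1]
contact_force: [2.5, 1.0, -3.8]
grip_width: 41.3
```

Emit:
{"api": "play_rows", "payload": {"moves": [255, 11, 31, 0, 0, 255, 20, 56, 0, 0, 255, 25, 69, 0, 0, 255, 26, 71, 10, 0, 255, 26, 71, 20, 0, 255, 26, 71, 20, 0, 255, 26, 71, 20, 0, 255, 26, 71, 20, 0]}}

```text
time: 22.78
tool_pos: [453.9, 347.4, 109.2]
tcp_rot: [-3.141, -0.001, -3.101]
contact_force: [-0.6, 0.0, -3.7]
grip_width: 41.5
```

```bash
python3 go.py 453 349 60 182.6;python3 - <<'E'
from h import *
g=grab();import pickle;pickle.dump(g,open("g8.pkl","wb"))
crop(g["scene"],310,80,440,210,5,"s20.png")
E
```

```text
t 22.78 pos [453.9 347.4 109.2] yaw -177.68 tilt 0.04 grip 41.5 F [-0.6  0.  -3.7] q16 [ 30. -63.]
SHIFT [ 0.8  1.6 49.2] turn -0.3 len 49.0
```

View pics/s20.png

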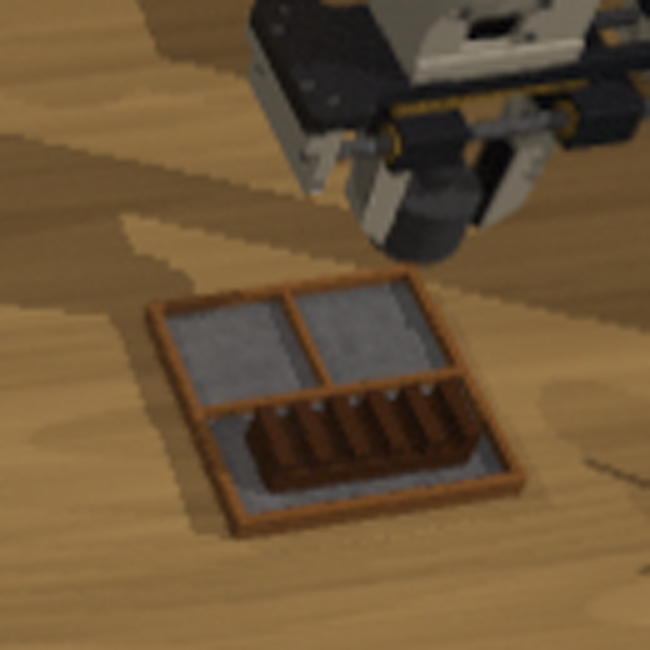

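Emit:
{"api": "play_rows", "payload": {"moves": [255, 0.8, 1.6, 20, 0, 255, 0.8, 1.6, 38, 0, 255, 0.8, 1.6, 50, 0, 255, 0.8, 1.6, 54, 0, 255, 0.8, 1.6, 54, 0, 255, 0.8, 1.6, 54, 0]}}

```text
time: 23.38
tool_pos: [453.0, 350.3, 56.2]
tcp_rot: [3.141, 0.001, -3.1]
contact_force: [0.5, -0.3, -3.0]
grip_width: 41.2
```

```bash
python3 go.py 453 349 39.2 182.6;python3 - <<'E'
from h import *
g=grab();import pickle;pickle.dump(g,open("g8.pkl","wb"))
crop(g["scene"],310,80,440,210,5,"s21.png")
E
```

```text
t 23.38 pos [453.  350.3  56.2] yaw -177.6 tilt 0.06 grip 41.2 F [ 0.5 -0.3 -3. ] q16 [ 30. -62.]
SHIFT [ 0.1 -1.3 17. ] turn -0.2 len 17.0
```

View pics/s21.png

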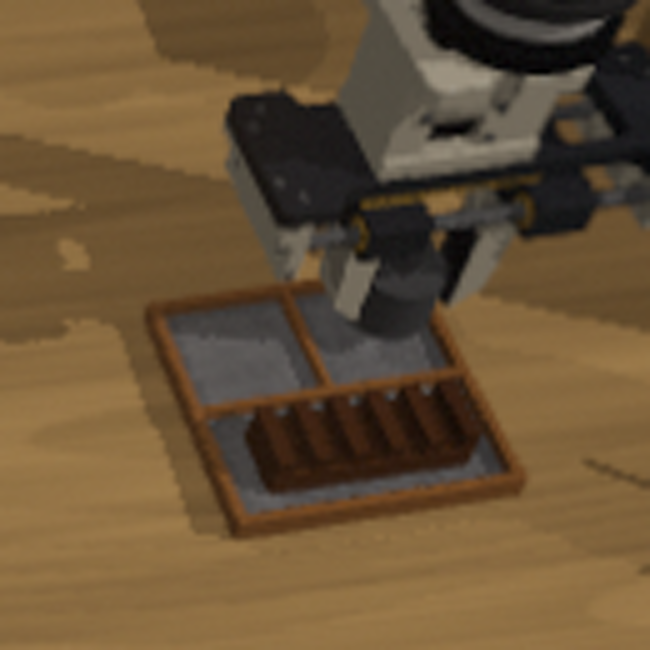

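Emit:
{"api": "play_rows", "payload": {"moves": [255, 0, -1.3, 8, 0, 255, 0, -1.3, 14, 0, 255, 0, -1.3, 17, 0, 255, 0, -1.3, 17, 0, 255, 0, -1.3, 17, 0]}}

```text
time: 23.9
tool_pos: [452.2, 348.7, 38.7]
tcp_rot: [-3.141, -0.0, -3.099]
contact_force: [-1.4, -2.5, 2.6]
grip_width: 41.3
```

Emit:
{"api": "play_rows", "payload": {"moves": [112, 0, 0, 0, 0, 112, 0, 0, 0, 0, 112, 0, 0, 0, 0]}}

```text
time: 24.15
tool_pos: [452.8, 349.2, 38.6]
tcp_rot: [3.141, 0.001, -3.099]
contact_force: [0.6, 0.2, 0.3]
grip_width: 50.8
```

Emit:
{"api": "play_rows", "payload": {"moves": [100, 0, 0, -15, 0, 100, 0, 0, -40, 0, 80, 0, 0, -75, 0, 80, 0, 0, -105, 0, 80, 0, 0, -105, 0]}}

```text
time: 24.57
tool_pos: [455.4, 350.8, 149.9]
tcp_rot: [3.136, 0.01, -3.099]
contact_force: [0.9, 1.0, 1.2]
grip_width: 62.8
```

```bash
python3 go.py 571 -95.2 150 182.6
```

```text
t 24.57 pos [455.4 350.8 149.9] yaw -177.57 tilt 0.67 grip 62.8 F [0.9 1.  1.2] q16 [ 30. -62.]
SHIFT [ -96.6 -450.5   -1.7] turn -0.2 len 461.0
```

Emit:
{"api": "play_rows", "payload": {"moves": [80, -4, -20, 0, 0, 80, -11, -50, 0, 0, 80, -19, -88, 0, 0, 80, -27, -126, 0, 0, 80, -35, -164, 0, 0, 80, -43, -202, 0, 0, 80, -51, -240, 0, 0, 80, -59, -276, 0, 0]}}

```text
time: 25.23
tool_pos: [523.4, 73.7, 143.3]
tcp_rot: [3.142, 0.001, -3.099]
contact_force: [1.1, 0.6, 0.8]
grip_width: 63.1
```

Emit:
{"api": "play_rows", "payload": {"moves": [80, -8, -38, 0, 0, 80, -16, -75, 0, 0, 80, -24, -112, 0, 0, 80, -31, -145, 0, 0, 80, -37, -168, 0, 0, 80, -37.5, -174, 0, 0, 80, -37.5, -174, 0, 0, 80, -37.5, -174, 0, 0]}}

```text
time: 25.9
tool_pos: [567.5, -96.0, 143.0]
tcp_rot: [3.141, -0.001, -3.1]
contact_force: [-0.2, 1.1, -0.5]
grip_width: 63.1
```

```bash
python3 go.py 571 -95.2 80 182.6;python3 - <<'E'
from h import *
g=grab();import pickle;pickle.dump(g,open("g9.pkl","wb"))
crop(g["scene"],160,120,280,240,5,"s22.png");crop(g["scene"],310,120,430,210,6,"s23.png")
crop(g["top"],110,190,190,270,7,"t22.png")
E
```

```text
t 25.9 pos [567.5 -96.  143. ] yaw -177.61 tilt 0.07 grip 63.1 F [-0.2  1.1 -0.5] q16 [ -17. -110.]
SHIFT [-3.6  0.6 63. ] turn -0.2 len 63.0
```

View pics/s22.png

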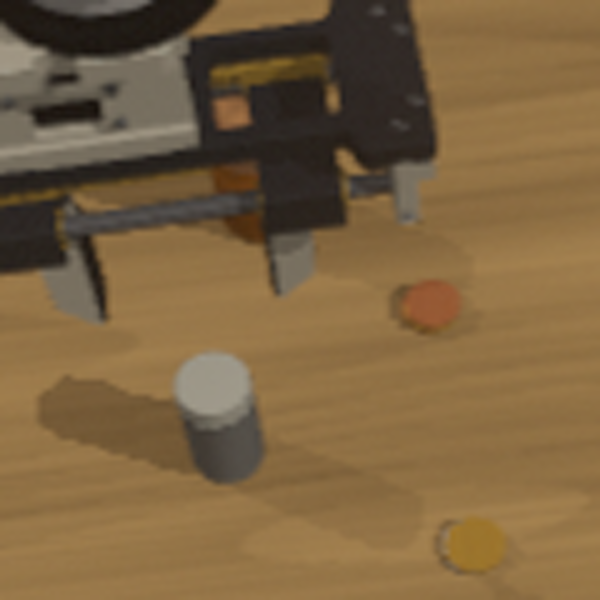

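View pics/s23.png

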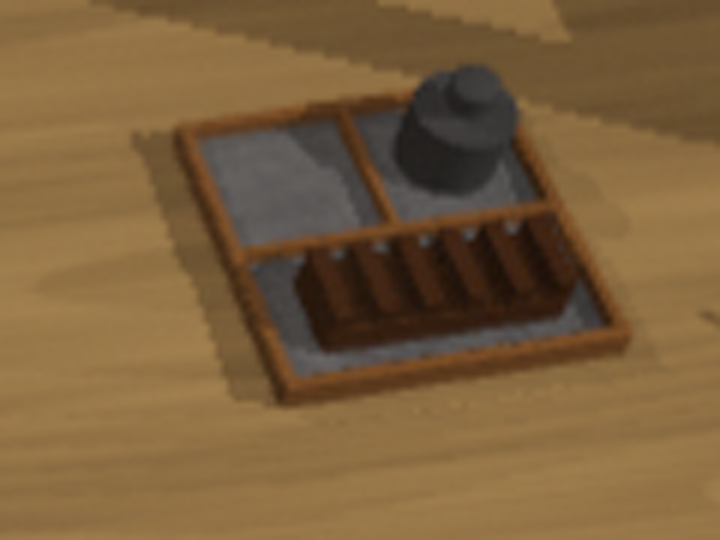

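View pics/t22.png

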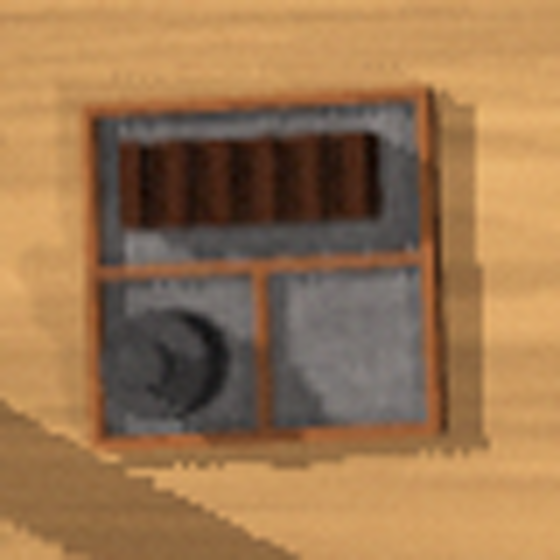

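```bash
python3 - <<'E'
from h import *
import pickle
g=pickle.load(open("g9.pkl","rb"));
for n,(o,s) in {"scene":((310,120),6),"top":((110,190),7)}.items(): print(n,((proj(g[n],[[452.5,349,6],[452.5,349,36],[452.5,349,52]])-o)*s).round(0))
E
```

```text
scene [[446. 156.]
 [468. 106.]
 [480.  78.]]
top [[178. 350.]
 [153. 353.]
 [139. 355.]]
```

The large weight stands upright in its small bay, and its lean matches the projected axis. Now the tube, with its cap at crop (213,385).

Emit:
{"api": "play_rows", "payload": {"moves": [80, -3.6, 0.6, 25, 0, 80, -3.6, 0.6, 50, 0, 80, -3.6, 0.6, 75, 0, 80, -3.6, 0.6, 95, 0, 80, -3.6, 0.6, 106, 0, 80, -3.6, 0.6, 106, 0, 80, -3.6, 0.6, 106, 0, 80, -3.6, 0.6, 106, 0]}}

```text
time: 26.67
tool_pos: [572.4, -95.6, 38.9]
tcp_rot: [-3.141, 0.002, -3.099]
contact_force: [0.7, 0.7, -0.1]
grip_width: 62.8
```

Emit:
{"api": "play_rows", "payload": {"moves": [255, 0, 0, 0, 0, 255, 0, 0, 0, 0, 255, 0, 0, 0, 0, 255, 0, 0, 0, 0, 255, 0, 0, 0, 0, 255, 0, 0, 0, 0]}}

```text
time: 27.17
tool_pos: [571.5, -95.9, 37.7]
tcp_rot: [-3.142, 0.0, -3.099]
contact_force: [-0.6, 0.1, 2.7]
grip_width: 31.3
```

```bash
python3 go.py 456 275.5 150 182.6;python3 - <<'E'
from h import *
g=grab()
crop(g["scene"],140,130,270,240,6,"s24.png")
E
```

```text
t 27.17 pos [571.5 -95.9  37.7] yaw -177.58 tilt 0.02 grip 31.3 F [-0.6  0.1  2.7] q16 [ -17. -110.]
SHIFT [  99.7  375.9 -112.3] turn -0.2 len 405.0
```

View pics/s24.png

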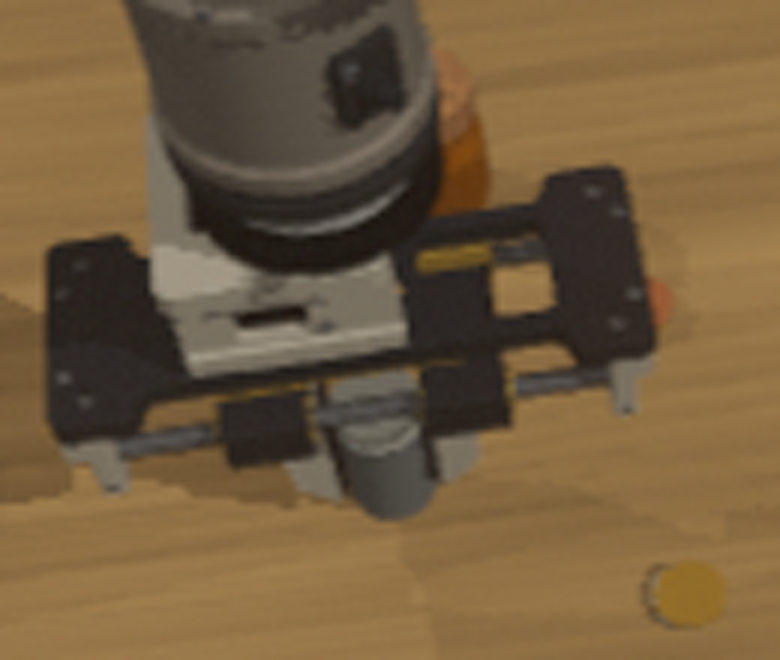

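Emit:
{"api": "play_rows", "payload": {"moves": [255, 0, 0, -20, 0, 255, 0, 0, -50, 0, 255, 0, 5, -85, 0, 255, 7, 25, -110, 0, 255, 15, 55, -112, 0, 255, 24, 90, -112, 0, 255, 33, 125, -112, 0, 255, 43, 160, -112, 0]}}

```text
time: 27.93
tool_pos: [521.0, 63.4, 149.6]
tcp_rot: [3.141, 0.0, -3.1]
contact_force: [0.9, 1.0, -2.2]
grip_width: 31.8
```

Emit:
{"api": "play_rows", "payload": {"moves": [255, 9, 35, 0, 0, 255, 18, 70, 0, 0, 255, 27, 105, 0, 0, 255, 37, 140, 0, 0, 255, 46, 175, 0, 0, 255, 53, 200, 0, 0, 255, 56, 212, 0, 0, 255, 57, 216, 0, 0]}}

```text
time: 28.6
tool_pos: [454.8, 277.3, 149.3]
tcp_rot: [3.142, -0.0, -3.096]
contact_force: [0.1, -0.7, -1.8]
grip_width: 31.6
```

Emit:
{"api": "play_rows", "payload": {"moves": [255, 0, 0, 15, 0, 255, 0, 0, 30, 0, 255, 0, 0, 30, 0, 255, 0, 0, 30, 0]}}

```text
time: 28.93
tool_pos: [455.7, 274.4, 119.0]
tcp_rot: [-3.141, -0.002, -3.1]
contact_force: [0.2, -0.8, -0.5]
grip_width: 31.2
```

```bash
python3 go.py 455.5 275.5 65 182.6
```

```text
t 28.93 pos [455.7 274.4 119. ] yaw -177.65 tilt 0.12 grip 31.2 F [ 0.2 -0.8 -0.5] q16 [ 23. -70.]
SHIFT [ 0.1  1.2 54. ] turn -0.2 len 54.0
```

Emit:
{"api": "play_rows", "payload": {"moves": [255, 0, 1, 20, 0, 255, 0, 1, 40, 0, 255, 0, 1, 52, 0, 255, 0, 1, 56, 0, 255, 0, 1, 56, 0, 255, 0, 1, 56, 0]}}

```text
time: 29.43
tool_pos: [456.5, 276.5, 64.5]
tcp_rot: [3.141, 0.001, -3.1]
contact_force: [0.3, 0.0, -0.3]
grip_width: 31.6
```

```bash
python3 go.py 455.5 275.5 44.2 182.6;python3 - <<'E'
from h import *
g=grab()
crop(g["scene"],310,80,440,210,5,"s25.png")
E
```

```text
t 29.43 pos [456.5 276.5  64.5] yaw -177.61 tilt 0.08 grip 31.6 F [ 0.3  0.  -0.3] q16 [ 23. -69.]
SHIFT [ 1.  -1.  20.3] turn -0.2 len 20.0
```

View pics/s25.png

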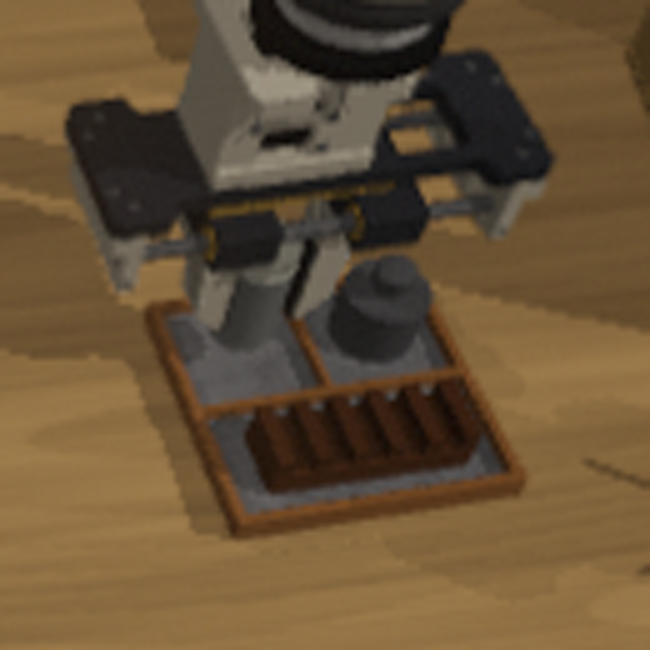

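Emit:
{"api": "play_rows", "payload": {"moves": [255, 0.5, -1, 8, 0, 255, 0.5, -1, 15, 0, 255, 0.5, -1, 19, 0, 255, 0.5, -1, 20.2, 0, 255, 0.5, -1, 20.2, 0, 255, 0.5, -1, 20.2, 0]}}

```text
time: 30.03
tool_pos: [454.8, 275.4, 43.6]
tcp_rot: [-3.141, -0.001, -3.099]
contact_force: [-2.7, -2.2, 6.5]
grip_width: 31.6
```

Emit:
{"api": "play_rows", "payload": {"moves": [145, 0, 0, 0, 0, 145, 0, 0, 0, 0, 145, 0, 0, 0, 0]}}

```text
time: 30.28
tool_pos: [455.2, 275.6, 43.1]
tcp_rot: [3.142, -0.0, -3.099]
contact_force: [0.1, 0.8, 0.3]
grip_width: 39.1
```

Emit:
{"api": "play_rows", "payload": {"moves": [140, 0, 0, -15, 0, 140, 0, 0, -40, 0, 140, 0, 0, -75, 0, 140, 0, 0, -115, 0, 140, 0, -40, -115, 0, 140, 20, -80, -115, 0, 140, 20, -120, -115, 0, 140, 20, -160, -115, 0]}}

```text
time: 30.95
tool_pos: [440.8, 113.7, 158.4]
tcp_rot: [3.142, 0.0, -3.097]
contact_force: [0.9, -1.0, -0.6]
grip_width: 41.2
```

Emit:
{"api": "play_rows", "payload": {"moves": [140, 0, -40, 0, 0, 140, 0, -80, 0, 0, 140, 0, -110, 0, 0, 140, 0, -110, 0, 0, 140, 0, -110, 0, 0, 140, 0, -110, 0, 0]}}

```text
time: 31.45
tool_pos: [446.5, 5.2, 158.2]
tcp_rot: [3.141, -0.0, -3.1]
contact_force: [-0.2, 0.1, -0.4]
grip_width: 41.9
```

```bash
python3 go.py 455.5 275.5 44.2 182.6;python3 - <<'E'
from h import *
g=grab();import pickle;pickle.dump(g,open("g10.pkl","wb"))
crop(g["scene"],80,100,430,300,2.2,"s26.png")
crop(g["top"],110,180,190,260,7,"t26.png");crop(g["top"],340,185,400,275,6,"t27.png")
cv2.imwrite("pics/sfull.png",g["scene"]["color"][:,:,::-1]);
E
```

```text
t 31.45 pos [446.5   5.2 158.2] yaw -177.62 tilt 0.04 grip 41.9 F [-0.2  0.1 -0.4] q16 [  -9. -102.]
SHIFT [-20.3 269.6 114.1] turn -0.2 len 293.0
```

View pics/s26.png

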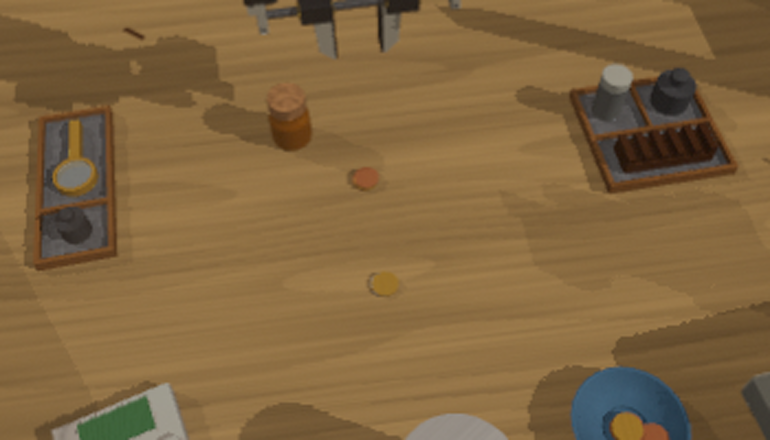

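View pics/t26.png

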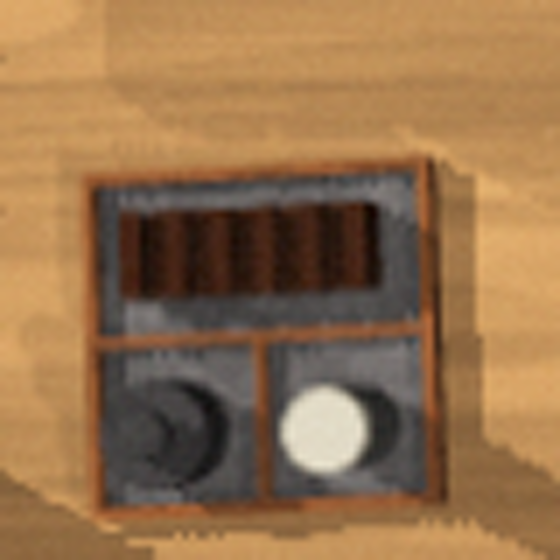

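View pics/t27.png

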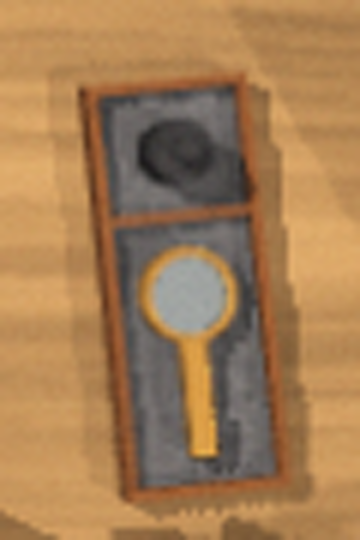

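All five items stand or lie in their bays. The bottle, at scene px (211,153), hasn't moved, and the gripper is clear.

```bash
python3 -c "
from plant import bot
print(bot.close_job())"
```

```text
the job is handed in; nothing more can be done
None
```

Both kits are made up and the job was handed in at about 31.5 s of the 112 s allowed. I placed the items in the order you listed them, with no dropped or repeated grasps.

| Tray | Bay | Item |
|---|---|---|
| Long | Long bay | Magnifier, lying flat |
| Long | Short bay | Small weight, upright |
| Square | Oblong bay | Coin rack, slots up |
| Square | Small bay at +y | Large weight, upright |
| Square | Small bay at −y | Coin tube, upright |

- **Last checks:** The final pictures from both cameras show every item inside its bay and clear of the rims and ridges. The bottle stands at the same place in the scene view as at the start. The gripper was about 160 mm up and touching nothing.
- **Uprightness:** I compared the lean of both weights with the axis each camera should show, and they matched. For the tube I judged it by eye only.
- **Forces:** The highest reading shown was about 8 N, when the tube touched the tray floor. Forces are reported only at the end of each move, so shorter peaks would not show.
- **Disagreement:** The two cameras differed by about 4–6 mm on the objects. I used the mean, and the grasps and fits agreed with it. The scene camera's first outlines of the trays were incomplete, so I took the tray poses from the top camera with half that offset added.

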